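Cover the bench polisher, select its drive notch and start it

TASK

Get the bench polisher running: find out by trying which of the two look-alike grey lids goes right down over the rim of its white tub, leave that one fully home on the tub and the other lying right way up on the bench. Then push the red-knobbed lever out of its neutral gap and throw it into the notch marked by the green stud, so that it springs fully into the notch, and only after that press the white start button all the way in and let it go. Do not disturb the turned wooden finial, the tape measure or the pliers.

Things in the scene. Friction and masses are not known exactly. Their poses are not given: they have to be found in the camera images.
- polisher: Fixed grey bench polisher, 225 mm wide, origin under its centre on the bench, x away from its front, y left, z up. Its front panel slopes: outward normal n = (-0.605, 0, 0.796), up-slope u = (0.796, 0, 0.605). A dark deck plate (x -0.100 to 0.094, y +-0.105, z 0.212 to 0.224) overhangs the panel: the lever is reached along -n, tool tilted about 37 degrees, not from straight above.
- tub_rim (a point): Centre of the mouth of the fixed white round tub on the deck, at rim height, 274 mm above the bench, 50 mm above the deck. Outside diameter 105 mm at the rim, 110 mm from 12 mm lower. Full of polishing stones. Axes as polisher.
- lid_a_knob (a point): Centre of the black knob (26 mm diameter, 34 mm tall, upright) on one of two like grey round lids (124 mm diameter, 21 mm high, 0.13 kg, skirt 16 mm deep inside). It is 38 mm above the lid's lower edge. The lid that fits has 5 mm play round the rim and 3 mm lower down; seated, this point is 22 mm above tub_rim. The skirt of the other is too narrow: it stays on top of the rim, 38 mm above tub_rim.
- lid_b_knob (a point): The same point of the other lid, see lid_a_knob. Which of the two fits is not told: try.
- lever_swing (a joint): Sideways swing q of the lever, rad: 0 = along n, positive to the polisher's left (+y), range -0.42 to 0.42. Stays where it is put. The neutral gap spans 0.06 to 0.18; the three notches are at +0.387, -0.163 and -0.387.
- lever_tilt (a joint): Tilt t of the lever up-slope (along u), rad: 0 = fully in a notch or in the neutral gap, 0.20 = limit. A spring drives it to 0 (2.5 N at the knob at 0, 3.5 N at 0.2). It clears the teeth between notches above about 0.14.
- lever_knob (a point): Centre of the lever's red knob, 28 mm across, 37 mm long, on an 8 mm stem, 50 mm out from the panel. The lever's pivot is at (-0.0576, 0, 0.0063) in the polisher frame; this point is at pivot + 0.120 (sin t u + cos t sin q y + cos t cos q n).
- lever_foot (a point): Point on the lever's axis 72 mm from the pivot, where the stem lies between the teeth of a steel comb on the panel. Teeth: 6 mm rods along u with round ends; the notches between them are 11 mm wide, the neutral gap 17 mm.
- mark_green: Green round stud (12 mm) fixed on the panel just below the wanted notch, at that notch's y in the polisher frame: +0.0285 (notch q = +0.387), -0.0115 (-0.163) or -0.0285 (-0.387), different between runs. Origin at its centre, axes as polisher.
- mark_yellow: Yellow stud, marks another notch, not wanted.
- mark_blue: Blue stud, marks another notch, not wanted.
- start (a joint): Travel of the start button along -n, m: 0 = out, 0.006 = fully in (about 4 N). Springs back.
- start_top (a point): Centre of the top of the white round start button (30 mm diameter, black housing) at the right of the panel, facing along n.
- finial_0: Bystander: turned wooden finial, 42 mm diameter, 96 mm tall, standing; origin under its foot.
- tape_measure: Bystander: yellow tape measure, 34 x 77 x 56 mm, standing; origin under it.
- pliers: Bystander: pliers with red grips, 48 x 157 x 12 mm, lying flat; origin under them.

How it is judged:
On the way, in this order (a step that is already met when the one before it is completed fails the run):
1. the lid that fits is fully home on the tub and the other lies on the bench ((((horizontal distance between lid_a_knob and tub_rim below 0.008 m and z of lid_a_knob in the frame of tub_rim between 0.014 and 0.0265 m and angle between lid_a_knob's own z axis and vertical below 0.08 rad) and (height (world z) of lid_b_knob below 0.045 m and angle between lid_b_knob's own z axis and vertical below 0.15 rad)) or ((horizontal distance between lid_b_knob and tub_rim below 0.008 m and z of lid_b_knob in the frame of tub_rim between 0.014 and 0.0265 m and angle between lid_b_knob's own z axis and vertical below 0.08 rad) and (height (world z) of lid_a_knob below 0.045 m and angle between lid_a_knob's own z axis and vertical below 0.15 rad)))), for 0.2 s.
2. the lever has sprung fully into the notch of the green stud (y of lever_foot in the frame of mark_green between -0.006 and 0.006 m and value of joint lever_tilt below 0.05 rad), for 0.3 s.
3. the start button is pressed all the way in (value of joint start above 0.0048 m), for 0.05 s.
At the end, for the whole second after the job is handed in: One lid is home on the tub (8 mm off-centre at most, knob centre under 26.5 mm above the rim, tilt under 0.08 rad), the other upright on the bench; the lever foot is within 6 mm of the green stud sideways, its tilt joint under 0.05 rad; the start button is out; the lids are at rest (all of step 2 and (((horizontal distance between lid_a_knob and tub_rim below 0.008 m and z of lid_a_knob in the frame of tub_rim between 0.014 and 0.0265 m and angle between lid_a_knob's own z axis and vertical below 0.08 rad) and (height (world z) of lid_b_knob below 0.045 m and angle between lid_b_knob's own z axis and vertical below 0.15 rad)) or ((horizontal distance between lid_b_knob and tub_rim below 0.008 m and z of lid_b_knob in the frame of tub_rim between 0.014 and 0.0265 m and angle between lid_b_knob's own z axis and vertical below 0.08 rad) and (height (world z) of lid_a_knob below 0.045 m and angle between lid_a_knob's own z axis and vertical below 0.15 rad))) and value of joint start below 0.0015 m and linear speed of each of lid_a, lid_b below 0.02 m/s and contact force between the fingers and polisher below 0.1 N); the robot touches nothing.
It fails at once if the start button is pressed (more than 3 mm) before the lid is home and the lever in the green stud's notch (value of joint start above 0.003 m and not (((horizontal distance between lid_a_knob and tub_rim below 0.008 m and z of lid_a_knob in the frame of tub_rim between 0.014 and 0.0265 m and angle between lid_a_knob's own z axis and vertical below 0.08 rad) or (horizontal distance between lid_b_knob and tub_rim below 0.008 m and z of lid_b_knob in the frame of tub_rim between 0.014 and 0.0265 m and angle between lid_b_knob's own z axis and vertical below 0.08 rad)) and (y of lever_foot in the frame of mark_green between -0.006 and 0.006 m and value of joint lever_tilt below 0.05 rad))).
It fails at once if the finial is moved more than 30 mm (distance of finial_0 from where it was at the start of the episode above 0.03 m).
It fails at once if the tape is moved more than 30 mm (distance of tape_measure from where it was at the start of the episode above 0.03 m).
It fails at once if the pliers is moved more than 30 mm (distance of pliers from where it was at the start of the episode above 0.03 m).
It also fails if it takes over 72 s, if anything falls off the work surface, if the arm or the gripper's body presses on something with over 40 N, if the wrist force passes 120 N, or if a joint passes its speed limit or range.

ROBOT

A 7-joint arm with a two-finger parallel gripper is mounted at the origin on a cart in front of the work surface, level with it; the furniture and walls round the work are solid. World frame = base frame: x ahead of the robot, y to its left, z up, the work surface at z = 0. Lengths are in m, angles in rad, forces in N, time in s.
With the tool pointing down it reaches from about 0.425 to 0.95 m from the base axis. Payload 4.7 kg.
Tool frame: the origin (TCP) lies between the finger pads; the fingertips stand 14 mm ahead of it and the grasp point (between the pads) lies 5 mm behind it; y points along the fingers, x is the direction in which the jaws open and shut, and the axes are right-handed (so a half turn about y gives the same grasp; the last joint's range is limited). The gripper opens to 87 mm and grips with 3 to 60 N. Pads are 19 mm wide; open, the fingers measure 117 mm over their backs; the gripper's body (75 mm by 190 mm) begins 51 mm behind the grasp point.
Start: joints at [-1.222, 0.469, -0.049, 1.532, 0.024, 1.141, -0.082], TCP at [0.249, 0.627, 0.237] pointing down, gripper open.
Joint ranges: [-2.59, 2.59], [-0.33, 1.99], [-1.39, 1.29], [0.1, 2.45], [-1.04, 4.18], [0.21, 1.99], [-2.66, 2.66]. Speed limits (rad/s): [2.57, 2.57, 3.14, 3.14, 3.14, 3.14, 3.14].

INTERFACE

Orientations are given as a 3x3 rotation matrix whose columns are the frame's x, y, z axes.
In Python, from workcell import arm gives the robot as it stands.
- The arm moves only by the tool play_rows, never from a script. Its argument "rows" is a list of rows, each a list of 3 entries, a list of its own where there are three numbers: the turn, a rotation vector about the tool's x, y, z in rad, then the shift along the tool's x, y, z in cm, then the finger opening in cm, from 0 to 8.7. In form: [[[wx, wy, wz], [tx, ty, tz], claw], ...]. A call has 1 to 8 rows; each row is the pose to reach, as a shift and turn from the pose commanded when the call began, along the tool's axes at that moment; what a row does not reach only later rows make up. A row lasts 1/8 s, in which the tool goes at most 62.5 mm and 10.7 degrees, less where a joint would pass 70% of its speed; a pose out of reach is approached as far as the arm can. A call with a gripper value outside its range is refused whole. The fingers move at their own pace and stop on an object; the grip force is fixed at half the most. Time passes only in rows, so rows that repeat a pose let the fingers close. It gives the time, the measured TCP pose, the force and the opening at its end, in the units of the state.
- arm.get_state(): the state, without advancing time (a new reading comes with each control period).
- arm.capture(name): name is "side" or "top"; returns a dict with "image" (384x512x3 uint8, blue, green, red), "range_z" (384x512 float32, m along the optical axis (not along the pixel's ray), 0 where there is no reading), "K" (3x3 intrinsics, pixels), "R" (3x3) and "t" (3): a world point X has camera coordinates R X + t. Camera axes: x right, y down, z forward; pixel columns grow to the right and rows downward; lengths in m; the calibration is good to about 2 mm. A picture is of the moment at which its call begins.
- arm.finish_job(): hands the job in, once; it reports no verdict.
Trained networks look in a picture, given as the dict that the camera call returned (one of the last four; its "shot" number tells which), for a name from the list of things; names that differ only in an ending like _2 or _b are one class to them, and where a whole thing is asked for, a point or a joint stands for the part that bears it (a point fixed in the world has none). Each returns a list of dicts, best first, with "confidence" (0 to 1); they miss things now and then, are a little off and sometimes report something else, mostly with a low value. They report only what shows in the picture. A call takes as long as a camera call.
- arm.boxes_of(picture, name): "xy" ([column, row] in pixels, amid what is visible of it).
The state is a dict: "t": time; "joints": joint angles; "qvel": joint speeds; "joint_efforts": joint torques, N m; "position": TCP position; "tcp_rot": TCP orientation; "wrist_force": force on the tool from outside, world axes, zero at the start; "torque": the same for the moment, N m; "opening": finger opening in m.
Only numpy, scipy, OpenCV 4.12 (cv2) and the standard library are available. Lean on these libraries where they do the work, as an engineer would, in place of code of your own. Each camera call takes 0.05 s, during which the arm holds its last target.

## Working session

There is one attempt and no reset: what is moved stays moved. The work goes in short steps, Python scripts to look and compute and a tool call to move; the robot and the scene stay as the last step left them, time stands still between calls to the robot, and variables do not carry over. Pictures are saved under pics/ and viewed, and the job is handed in when it is done.

Besides the shell and the picture viewer there is one more tool, called by a JSON object that holds its "api" and its "payload". play_rows: Moves the arm, as the interface text tells. Its arguments: {"type":"object","properties":{"rows":{"type":"array","items":{"type":"array"}}},"required":["rows"]}

```bash
ls; mkdir -p pics
python3 - <<'E'
from workcell import arm
import cv2,numpy as np
s=arm.get_state();print({k:np.round(v,3).tolist() for k,v in s.items()})
for n in("side","top"):
    p=arm.capture(n);cv2.imwrite(f"pics/{n}0.png",p["image"]);np.savez(f"{n}0.npz",**{k:p[k] for k in("image","range_z","K","R","t")})
    print(n,p["K"].tolist(),np.round(p["R"],3).tolist(),p["t"])
    for o in["lid_a_knob","lid_b_knob","tub_rim","polisher","lever_knob","mark_green","mark_yellow","mark_blue","start_top","finial_0","tape_measure","pliers"]:
        out=[]
        for b in arm.boxes_of(p,o)[:3]:
            u,v=b["xy"];z=p["range_z"][int(round(v)),int(round(u))]
            c=np.linalg.inv(p["K"])@[u,v,1]*z
            out.append((round(b["confidence"],2),np.round([u,v]).tolist(),np.round(p["R"].T@(c-p["t"]),3).tolist()))
        print(o,out)
E
```

```text
pics
{'t': 0.0, 'joints': [-1.222, 0.469, -0.049, 1.534, 0.024, 1.141, -0.082], 'qvel': [-0.0, 0.001, -0.002, -0.0, 0.002, 0.002, -0.002], 'joint_efforts': [0.0, -50.798, -0.08, -23.615, -0.061, 0.038, 0.0], 'position': [0.249, 0.627, 0.235], 'tcp_rot': [[0.369, -0.001, -0.929], [0.929, -0.002, 0.369], [-0.002, -1.0, -0.0]], 'wrist_force': [0.084, -0.265, 0.113], 'torque': [-0.019, -0.036, 0.003], 'opening': 0.087}
side [[376.63600222859964, 0.0, 255.58077375683928], [0.0, 376.63600222859964, 195.17064252264893], [0.0, 0.0, 1.0]] [[-0.661, -0.75, -0.003], [-0.332, 0.297, -0.895], [0.673, -0.591, -0.446]] [0.41886734 0.32068633 0.59737578]
lid_a_knob [(0.89, [173.0, 311.0], [0.512, 0.325, 0.022])]
lid_b_knob [(0.69, [345.0, 238.0], [0.447, -0.145, 0.02]), (0.43, [163.0, 257.0], [0.636, 0.271, 0.058])]
tub_rim [(0.69, [241.0, 222.0], [0.546, 0.119, 0.128])]
polisher [(0.69, [242.0, 224.0], [0.547, 0.117, 0.122]), (0.58, [173.0, 313.0], [0.506, 0.327, 0.021])]
lever_knob [(0.56, [275.0, 246.0], [0.451, 0.107, 0.107])]
mark_green []
mark_yellow []
mark_blue []
start_top [(0.59, [295.0, 2
[... 381 characters left out ...]
-0.007], [-0.844, 0.34, -0.414], [0.387, -0.147, -0.91]] [0.25185118 0.50947331 0.86844845]
lid_a_knob [(0.84, [160.0, 257.0], [0.522, 0.307, 0.043]), (0.26, [335.0, 218.0], [0.45, -0.142, 0.053])]
lid_b_knob [(0.6, [333.0, 219.0], [0.452, -0.139, 0.045]), (0.2, [280.0, 222.0], [0.482, -0.001, 0.081])]
tub_rim [(0.83, [237.0, 200.0], [0.519, 0.095, 0.225])]
polisher [(0.58, [239.0, 198.0], [0.523, 0.089, 0.222])]
lever_knob []
mark_green []
mark_yellow []
mark_blue []
start_top [(0.53, [278.0, 222.0], [0.482, 0.005, 0.086])]
finial_0 [(0.8, [161.0, 208.0], [0.635, 0.265, 0.069])]
tape_measure [(0.75, [234.0, 296.0], [0.359, 0.17, 0.058])]
pliers [(0.75, [292.0, 270.0], [0.377, 0.007, -0.0])]
```

View pictures.

Run:
```python
import cv2
for n in("side","top"):
    i=cv2.imread(f"pics/{n}0.png");cv2.imwrite(f"pics/{n}0c.png",cv2.resize(i[100:370,100:420],None,fx=2.2,fy=2.2,interpolation=cv2.INTER_CUBIC))
```

```text
(no output)
```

View pics/side0c.png

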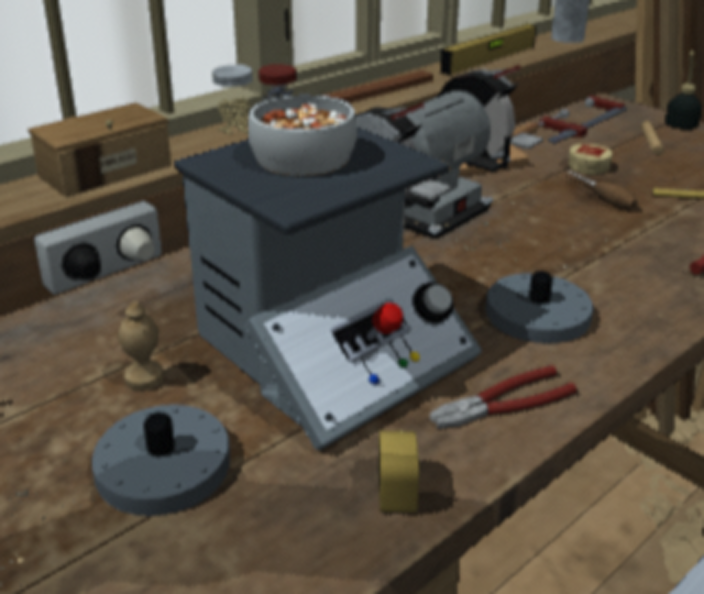

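View pics/top0c.png

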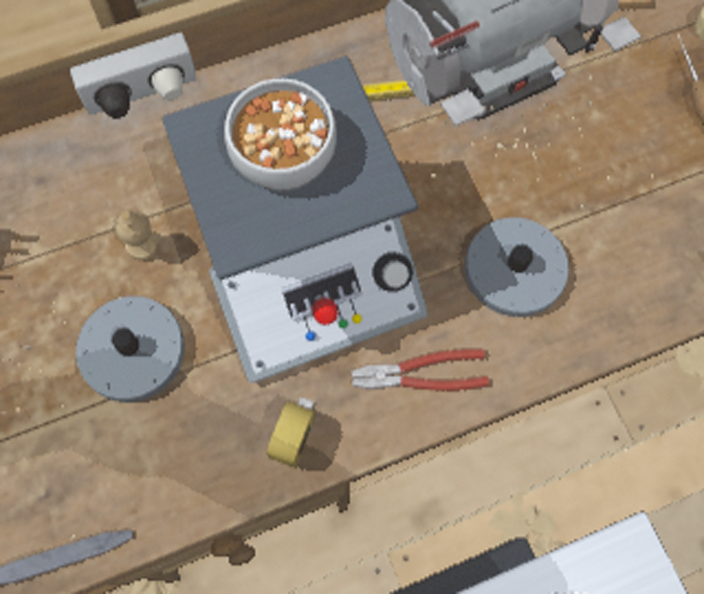

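View pics/top0.png

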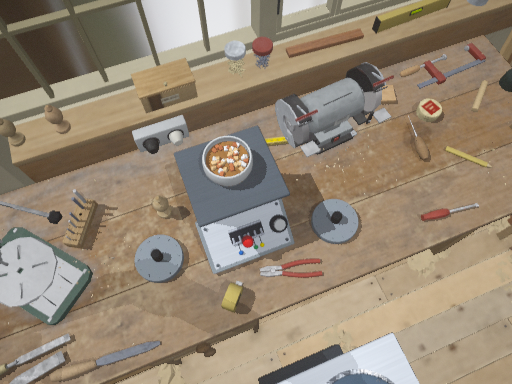

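```bash
cat > h.py <<'E'
import numpy as np,cv2
def cloud(p):
    z=p["range_z"];v,u=np.indices(z.shape);K=p["K"]
    c=np.stack([(u-K[0,2])/K[0,0]*z,(v-K[1,2])/K[1,1]*z,z],-1)
    w=(c-p["t"])@p["R"];w[z==0]=np.nan;return w
def proj(p,X):
    c=np.asarray(X)@p["R"].T+p["t"];q=c@p["K"].T;return q[...,:2]/q[...,2:]
def circ(P):
    A=np.c_[2*P,np.ones(len(P))];s=np.linalg.lstsq(A,(P**2).sum(1),rcond=None)[0];return s[:2],np.sqrt(s[2]+s[:2]@s[:2])
E
python3 - <<'E'
from h import *
for n in("side","top"):
    p=dict(np.load(n+"0.npz"));w=cloud(p);x,y,z=w[...,0],w[...,1],w[...,2]
    near=(x>.3)&(x<.8)&(y>-.25)&(y<.45)
    d=near&(abs(z-.224)<.006)
    P=w[d][:,:2]; r=cv2.minAreaRect(P.astype(np.float32));print(n,"deck",len(P),r, np.median(w[d][:,2]))
    print(np.round(cv2.boxPoints(r),3).tolist())
    t=near&(z>.262)&(z<.285);P=w[t];print("tub z pct",np.percentile(P[:,2],[5,50,95]))
    # rim
    t=near&(z>.270)&(z<.282)
    P=w[t][:,:2];c,R=circ(P);e,_,_=[*cv2.fitEllipse(P.astype(np.float32))] ;print("rim",len(P),c,R,cv2.minEnclosingCircle(P.astype(np.float32)))
    for c0 in([.525,.31],[.455,-.14]):
        m=near&(np.hypot(x-c0[0],y-c0[1])<.05)&(z>.03)
        Q=w[m];T=Q[Q[:,2]>np.nanmax(Q[:,2])-.006];print("knob",len(Q),Q[:,2].max(),"top",T.mean(0).round(4),cv2.minEnclosingCircle(Q[:,:2].astype(np.float32)))
        m=near&(np.hypot(x-c0[0],y-c0[1])<.09)&(z>.015)&(z<.026)
        Q=w[m];print(" lid",np.median(Q[:,2]),cv2.minEnclosingCircle(Q[:,:2].astype(np.float32)))
    m=near&(z>.06)&(z<.16)&(x<.6);
E
```

```text
side deck 2558 ((0.5849396586418152, 0.08427594602108002), (0.2119753658771515, 0.1929444670677185), 88.98663330078125) 0.2230851453631419
[[0.4869999885559082, -0.019999999552965164], [0.6800000071525574, -0.023000000044703484], [0.6830000281333923, 0.1889999955892563], [0.49000000953674316, 0.19200000166893005]]
tub z pct [0.2625692  0.26591863 0.27316279]
rim 188 [0.5989355  0.08438143] 0.05068117914696877 ((0.5995893478393555, 0.08558229357004166), 0.05442715063691139)
knob 195 0.056936759431507854 top [0.5283 0.3146 0.054 ] ((0.5294684171676636, 0.3139474391937256), 0.012844608165323734)
 lid 0.02058146832247022 ((0.5296239256858826, 0.31289517879486084), 0.06315740197896957)
knob 115 0.05566045093362536 top [ 0.4525 -0.1497  0.0531] ((0.45359528064727783, -0.1495160162448883), 0.013587757013738155)
 lid 0.02006001018043338 ((0.45245593786239624, -0.1516791582107544), 0.06314213573932648)
top deck 5227 ((0.5872051119804382, 0.08450780808925629), (0.2102687805891037, 0.19492419064044952), 89.34082794189453) 0.2242201016320866
[[0.48899999260902405, -0.01899999938905239], [0.6830000281333923, -0.02199999988079071], [0.6859999895095825, 0.1889999955892563], [0.4909999966621399, 0.19099999964237213]]
tub z pct [0.26245257 0.26634982 0.27478308]
rim 316 [0.59998367 0.08491587] 0.050715614337518845 ((0.6000211238861084, 0.08511968702077866), 0.05389508232474327)
knob 111 0.059810692278531814 top [0.5313 0.3134 0.0558] ((0.5303175449371338, 0.31349804997444153), 0.012661164626479149)
 lid 0.021605330183632372 ((0.531611979007721, 0.313388466835022), 0.062377020716667175)
knob 106 0.05992680889130961 top [ 0.4538 -0.1511  0.0561] ((0.4542200267314911, -0.1507127285003662), 0.012992770411074162)
 lid 0.021753881452068025 ((0.4541071951389313, -0.15202967822551727), 0.0626465380191803)
```

```bash
cat >> h.py <<'E'
def to(*pts,arm=None):
    if arm is None:
        from workcell import arm
    s=arm.get_state();R=np.array(s["tcp_rot"]);p=np.array(s["position"])
    print("t",round(s["t"],2),"pos",p.round(4),"open",round(s["opening"],4),"F",np.round(s["wrist_force"],1))
    print(R.round(3).tolist())
    for q in pts:print("->",(R.T@(np.array(q)-p)*100).round(2).tolist())
E
python3 - <<'E'
from h import *
to([.53,.3135,.13],[.53,.3135,.042])
P0=np.array([.589,.0845,0]);a=-.0125;Rp=np.array([[np.cos(a),-np.sin(a),0],[np.sin(a),np.cos(a),0],[0,0,1]])
for n in("side","top"):
    p=dict(np.load(n+"0.npz"));w=cloud(p);L=(w-P0)@Rp
    nn=np.array([-.605,0,.796]);uu=np.array([.796,0,.605]);piv=np.array([-.0576,0,.0063])
    h=(L-piv)@nn;s=(L-piv)@uu;y=L[...,1]
    im=p["image"].astype(int);b,g,r=im[...,0],im[...,1],im[...,2]
    near=(abs(y)<.11)&(abs(s)<.12)&(h>.04)
    pan=near&(h<.09);print(n,"panel h pct",np.percentile(h[pan],[10,50,90]))
    red=near&(r>2*g)&(r>90)&(h>.09);print(" knob y,s,h",red.sum(),[np.percentile(q[red],[2,50,98]).round(4).tolist() for q in(y,s,h)])
    for nm,m in(("blue",(b>1.8*r)&(b>80)),("green",(g>1.5*r)&(g>1.3*b)),("yel",(r>1.8*b)&(g>1.4*b))):
        m=m&near&(h<.1);print(" ",nm,m.sum(),y[m].mean() if m.any() else 0,s[m].mean() if m.any() else 0)
    m=near&(y<-.05)&(h>.078)&(abs(s)<.06);print(" start hs",np.percentile(h[m],[5,50,95]) )
    m2=m&(h>np.percentile(h[m],60));print("  ",m2.sum(),y[m2].mean(),s[m2].mean(),h[m2].mean(),cv2.minEnclosingCircle(np.c_[y[m2],s[m2]].astype(np.float32)))
E
```

```text
t 1.3 pos [0.249  0.6274 0.2365] open 0.0871 F [-0.2  0.1 -0.6]
[[0.369, -0.0, -0.929], [0.929, 0.0, 0.369], [0.0, -1.0, 0.0]]
-> [-18.81, 10.65, -37.7]
-> [-18.81, 19.45, -37.7]
side panel h pct [0.05827792 0.06848309 0.08022855]
 knob y,s,h 92 [[-0.1025, 0.0115, 0.021], [-0.114, -0.0006, 0.0108], [0.0906, 0.1317, 0.1348]]
  blue 14 0.029626358761771356 -0.038302953825583415
  green 9 -0.011318192871529497 -0.03881785564665058
  yel 16 -0.02347066465179839 -0.04805261217153198
 start hs [0.07861941 0.08373746 0.09127269]
   90 -0.08399592763019229 0.000367876823365771 0.0900539024507803 ((-0.0843435749411583, 0.0007125981501303613), 0.015031241811811924)
top panel h pct [0.06077013 0.06921474 0.07693467]
 knob y,s,h 122 [[-0.1022, 0.0084, 0.0214], [-0.1131, 0.0049, 0.0154], [0.0906, 0.1307, 0.1363]]
  blue 13 0.02921744550157927 -0.03746082430252018
  green 11 -0.010937168176116119 -0.036798898734750736
  yel 13 -0.02775391634496244 -0.03722144603258852
 start hs [0.0786723  0.0831429  0.09279645]
   95 -0.08369113385932782 0.0028625959064578575 0.09094276650726264 ((-0.083706796169281, 0.0027252340223640203), 0.014891033992171288)
```

{"api": "play_rows", "payload": {"rows": [[[0,0,0],[-3,1.5,-6],5.5],[[0,0,0],[-6,3,-12],5.5],[[0,0,0],[-9,5,-18],5.5],[[0,0,0],[-12,7,-24],5.5],[[0,0,0],[-15,9,-30],5.5],[[0,0,0],[-17.5,10.65,-35],5.5],[[0,0,0],[-18.8,10.65,-37.7],5.5],[[0,0,0],[-18.8,10.65,-37.7],5.5]]}}

```text
t: 2.3
position: [0.534, 0.307, 0.1293]
tcp_rot: [[0.379, 0.001, -0.926], [0.925, -0.004, 0.379], [-0.003, -1.0, -0.002]]
wrist_force: [-0.0, -0.6, 0.1]
opening: 0.0553
```

```bash
python3 -c "
from h import *
to([.53,.3135,.042])"
```

```text
t 2.3 pos [0.534  0.307  0.1293] open 0.0553 F [-0.  -0.6  0.1]
[[0.379, 0.001, -0.926], [0.925, -0.004, 0.379], [-0.003, -1.0, -0.002]]
-> [0.48, 8.72, 0.64]
```

{"api": "play_rows", "payload": {"rows": [[[0,0,0],[0,1,0],5.5],[[0,0,0],[0,3,0],5.5],[[0,0,0],[0,5,0],5.5]]}}

```text
t: 2.68
position: [0.5285, 0.316, 0.0793]
tcp_rot: [[0.365, -0.0, -0.931], [0.931, 0.001, 0.365], [0.001, -1.0, 0.001]]
wrist_force: [0.0, -0.3, -0.9]
opening: 0.0549
```

```bash
python3 -c "
from h import *
to([.53,.3135,.042])"
```

```text
t 2.67 pos [0.5285 0.316  0.0793] open 0.0549 F [ 0.  -0.3 -0.9]
[[0.365, -0.0, -0.931], [0.931, 0.001, 0.365], [0.001, -1.0, 0.001]]
-> [-0.18, 3.73, -0.24]
```

{"api": "play_rows", "payload": {"rows": [[[0,0,0],[0,1.5,0],5.5],[[0,0,0],[0,3,0],5.5],[[0,0,0],[0,3.7,0],5.5],[[0,0,0],[0,3.7,0],5.5],[[0,0,0],[0,3.7,0],1.5],[[0,0,0],[0,3.7,0],1.5],[[0,0,0],[0,3.7,0],1.5],[[0,0,0],[0,3.7,0],1.5]]}}

```text
t: 3.68
position: [0.5301, 0.3137, 0.0433]
tcp_rot: [[0.369, 0.0, -0.929], [0.929, 0.0, 0.369], [0.0, -1.0, -0.0]]
wrist_force: [-0.2, 0.9, 1.6]
opening: 0.0252
```

```bash
python3 -c "
from h import *
to([.53,.3135,.36],[.5997,.085,.36])"
```

```text
t 3.67 pos [0.5301 0.3137 0.0433] open 0.0252 F [-0.2  0.9  1.6]
[[0.369, 0.0, -0.929], [0.929, 0.0, 0.369], [0.0, -1.0, -0.0]]
-> [-0.01, -31.67, 0.0]
-> [-18.67, -31.67, -14.91]
```

{"api": "play_rows", "payload": {"rows": [[[0,0,0],[0,-4,0],1.5],[[0,0,0],[0,-9,0],1.5],[[0,0,0],[0,-14,0],1.5],[[0,0,0],[0,-19,0],1.5],[[0,0,0],[0,-24,0],1.5],[[0,0,0],[0,-29,0],1.5],[[0,0,0],[-2,-31.7,-2],1.5],[[0,0,0],[-5,-31.7,-4.5],1.5]]}}

```text
t: 4.68
position: [0.554, 0.2515, 0.3626]
tcp_rot: [[0.366, 0.004, -0.931], [0.931, 0.003, 0.366], [0.004, -1.0, -0.003]]
wrist_force: [0.9, -0.4, -2.0]
opening: 0.025
```

```bash
python3 -c "
from h import *
to([.5997,.085,.36])"
```

```text
t 4.67 pos [0.554  0.2515 0.3626] open 0.025 F [ 0.9 -0.4 -2. ]
[[0.366, 0.004, -0.931], [0.931, 0.003, 0.366], [0.004, -1.0, -0.003]]
-> [-13.82, 0.23, -10.35]
```

{"api": "play_rows", "payload": {"rows": [[[0,0,0],[-3.5,0,-2.7],1.5],[[0,0,0],[-7,0,-5.4],1.5],[[0,0,0],[-10.5,0,-8],1.5],[[0,0,0],[-13,0,-9.9],1.5],[[0,0,0],[-13.7,0,-10.4],1.5],[[0,0,0],[-13.7,0,-10.4],1.5],[[0,0,0],[-13.7,0,-10.4],1.5],[[0,0,0],[-13.7,0,-10.4],1.5]]}}

```text
t: 5.68
position: [0.5992, 0.0866, 0.36]
tcp_rot: [[0.366, -0.0, -0.93], [0.93, 0.001, 0.366], [0.0, -1.0, 0.0]]
wrist_force: [-1.0, 0.5, -1.7]
opening: 0.0251
```

Run:
```python
from h import *
from workcell import arm
to([.5997,.085,.335],[.5997,.085,.3013],arm=arm)
p=arm.capture("side");cv2.imwrite("pics/s1.png",cv2.resize(p["image"][80:330,120:420],None,fx=2.4,fy=2.4))
w=cloud(p);x,y,z=w[...,0],w[...,1],w[...,2]
```

```text
t 5.67 pos [0.5992 0.0866 0.36  ] open 0.0251 F [-1.   0.5 -1.7]
[[0.366, -0.0, -0.93], [0.93, 0.001, 0.366], [0.0, -1.0, 0.0]]
-> [-0.13, 2.5, -0.1]
-> [-0.13, 5.87, -0.11]
```

View pics/s1.png

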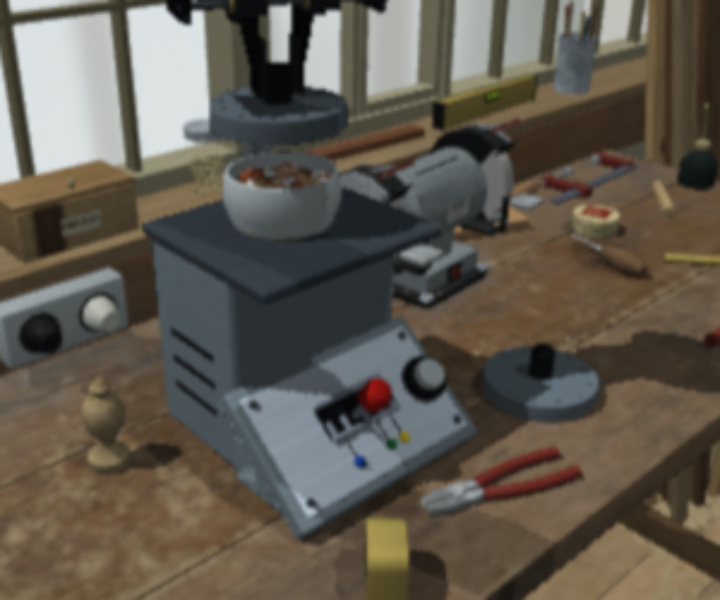

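{"api": "play_rows", "payload": {"rows": [[[0,0,0],[0,1.5,0],1.5],[[0,0,0],[0,3,0],1.5],[[0,0,0],[0,3.8,0],1.5],[[0,0,0],[0,4.2,0],1.5],[[0,0,0],[0,4.4,0],1.5],[[0,0,0],[0,4.6,0],1.5]]}}

```text
t: 6.48
position: [0.5998, 0.0849, 0.3143]
tcp_rot: [[0.369, 0.001, -0.929], [0.929, 0.0, 0.369], [0.001, -1.0, -0.001]]
wrist_force: [0.1, -0.5, -1.4]
opening: 0.0252
```

{"api": "play_rows", "payload": {"rows": [[[0,0,0],[0,0.2,0],1.5],[[0,0,0],[0,0.3,0],1.5],[[0,0,0],[0,0.5,0],1.5]]}}

```text
t: 6.85
position: [0.5996, 0.0849, 0.3091]
tcp_rot: [[0.369, 0.0, -0.929], [0.929, 0.0, 0.369], [0.0, -1.0, -0.0]]
wrist_force: [0.2, 0.4, -1.9]
opening: 0.0252
```

{"api": "play_rows", "payload": {"rows": [[[0,0,0],[0,0.3,0],1.5],[[0,0,0],[0,0.5,0],1.5],[[0,0,0],[0,0.7,0],1.5],[[0,0,0],[0,0.7,0],1.5]]}}

```text
t: 7.35
position: [0.5994, 0.0848, 0.3018]
tcp_rot: [[0.369, -0.0, -0.929], [0.929, -0.0, 0.369], [-0.0, -1.0, 0.0]]
wrist_force: [-1.3, -0.2, -2.5]
opening: 0.0252
```

{"api": "play_rows", "payload": {"rows": [[[0,0,0],[0,0.1,0],1.5],[[0,0,0],[0,0.15,0],1.5],[[0,0,0],[0,0.15,0],1.5]]}}

```text
t: 7.72
position: [0.5996, 0.0848, 0.301]
tcp_rot: [[0.369, 0.001, -0.929], [0.929, 0.0, 0.369], [0.0, -1.0, -0.0]]
wrist_force: [-0.6, -0.3, 1.3]
opening: 0.0251
```

Seated (contact felt at 0.301, as expected for home). Release and rise.

{"api": "play_rows", "payload": {"rows": [[[0,0,0],[0,0,0],4.5],[[0,0,0],[0,0,0],5.5],[[0,0,0],[0,-1,0],5.5],[[0,0,0],[0,-3,0],5.5],[[0,0,0],[0,-6,0],5.5],[[0,0,0],[0,-9,0],5.5]]}}

```text
t: 8.48
position: [0.5996, 0.0848, 0.3922]
tcp_rot: [[0.369, 0.001, -0.929], [0.929, 0.0, 0.369], [0.001, -1.0, -0.001]]
wrist_force: [1.0, -0.4, -0.0]
opening: 0.0551
```

Run:
```python
from h import *
from workcell import arm
a=-.0125;Rp=np.array([[np.cos(a),-np.sin(a),0],[np.sin(a),np.cos(a),0],[0,0,1]]);P0=np.array([.589,.0845,0])
nn=np.array([-.605,0,.796]);uu=np.array([.796,0,.605]);piv=np.array([-.0576,0,.0063])
for n in("side","top"):
    p=arm.capture(n);cv2.imwrite(f"pics/{n}2.png",cv2.resize(p["image"][80:330,120:420],None,fx=2.4,fy=2.4))
    w=cloud(p);x,y,z=w[...,0],w[...,1],w[...,2]
    m=(np.hypot(x-.6,y-.085)<.08)&(z>.27)&(z<.29);print("lid top z",np.percentile(w[m][:,2],[5,50,95]),cv2.minEnclosingCircle(w[m][:,:2].astype(np.float32)))
    m=(np.hypot(x-.6,y-.085)<.02)&(z>.295)&(z<.325)
    if m.any():print("knob",m.sum(),w[m][:,2].max(),cv2.minEnclosingCircle(w[m][:,:2].astype(np.float32)))
kn=P0+Rp@(piv+.12*(np.sin(.09)*np.array([0,1,0])+np.cos(.09)*nn));print("lever knob",kn)
print("start",P0+Rp@(piv+.0905*nn+.002*uu+[0,-.084,0]))
to(kn,arm=arm)
```

```text
lid top z [0.27201445 0.27807828 0.28071795] ((0.598230242729187, 0.0864226445555687), 0.06241155415773392)
knob 113 0.31328072470521756 ((0.5983459949493408, 0.08583847433328629), 0.012948160991072655)
lid top z [0.27650458 0.27911697 0.28150358] ((0.6008816957473755, 0.0862264633178711), 0.06273293495178223)
knob 147 0.31636784070443813 ((0.5999971032142639, 0.08603028208017349), 0.01303334441035986)
lever knob [0.45923879 0.09690837 0.10143341]
start [0.47719818 0.00189103 0.079548  ]
t 8.57 pos [0.6012 0.0849 0.3951] open 0.055 F [-0.1  0.2  0.1]
[[0.369, 0.008, -0.929], [0.929, 0.002, 0.369], [0.005, -1.0, -0.007]]
-> [-4.26, 29.26, 13.83]
```

View pics/side2.png

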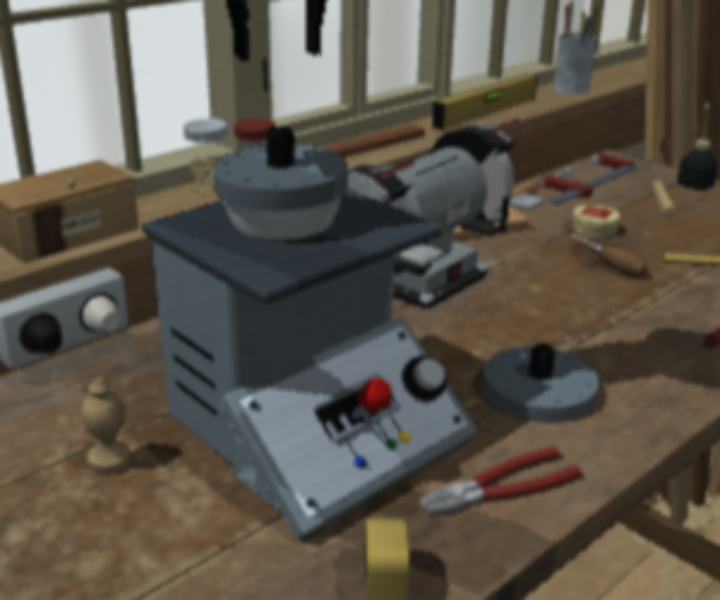

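```bash
cat >> h.py <<'E'
from scipy.spatial.transform import Rotation as Ro
A=-.0125;Rp=np.array([[np.cos(A),-np.sin(A),0],[np.sin(A),np.cos(A),0],[0,0,1]]);P0=np.array([.589,.0845,0])
nn=np.array([-.605,0,.796]);uu=np.array([.796,0,.605]);piv=np.array([-.0576,0,.0063]);yy=np.array([0,1.,0])
def lev(q,t,r):return P0+Rp@(piv+r*(np.sin(t)*uu+np.cos(t)*np.sin(q)*yy+np.cos(t)*np.cos(q)*nn))
def pan(y,s,h):return P0+Rp@(piv+h*nn+s*uu+y*yy)
def trot(q=0,t=0):
    ax=Rp@(np.sin(t)*uu+np.cos(t)*(np.sin(q)*yy+np.cos(q)*nn))
    y=-ax; x=Rp@yy; x=x-y*(x@y); x/=np.linalg.norm(x); return np.c_[x,y,np.cross(x,y)]
def tof(Rt,p,s=None):
    """rotvec + shift (cm) from the current measured pose"""
    from workcell import arm
    s=arm.get_state();R=np.array(s["tcp_rot"])
    print("rv",Ro.from_matrix(R.T@Rt).as_rotvec().round(3).tolist(),"sh",(R.T@(np.array(p)-s["position"])*100).round(2).tolist())
E
python3 - <<'E'
from h import *
to()
R=trot();print(R.round(3))
tof(R,[.42,.097,.38]); tof(R,pan(.0108,0,.22)); print(pan(.0108,0,.22))
E
```

```text
t 8.57 pos [0.6012 0.0849 0.3951] open 0.055 F [-0.1  0.2  0.1]
[[0.369, 0.008, -0.929], [0.929, 0.002, 0.369], [0.005, -1.0, -0.007]]
[[ 0.012  0.605 -0.796]
 [ 1.    -0.008  0.01 ]
 [ 0.    -0.796 -0.605]]
rv [-0.635, -0.353, -0.115] sh [-5.57, 1.37, 17.29]
rv [-0.635, -0.353, -0.115] sh [-6.4, 21.21, 19.46]
[0.39844989 0.09768284 0.18142   ]
```

{"api": "play_rows", "payload": {"rows": [[[-0.1,-0.05,-0.02],[-1,0.2,3],5.5],[[-0.21,-0.12,-0.04],[-2,0.5,6.5],5.5],[[-0.32,-0.18,-0.06],[-3,0.8,10],5.5],[[-0.43,-0.24,-0.08],[-4,1.1,13],5.5],[[-0.54,-0.3,-0.1],[-5,1.3,16],5.5],[[-0.635,-0.353,-0.115],[-5.6,1.4,17.3],5.5],[[-0.635,-0.353,-0.115],[-5.8,5,18],5.5],[[-0.635,-0.353,-0.115],[-6,9,18.5],5.5]]}}

```text
t: 9.57
position: [0.405, 0.0969, 0.2997]
tcp_rot: [[0.014, 0.6, -0.8], [1.0, -0.01, 0.01], [-0.002, -0.8, -0.6]]
wrist_force: [0.8, 0.3, -0.9]
opening: 0.055
```

Run:
```python
from h import *
to()
R=trot()
tof(R,pan(.0108,0,.19)); tof(R,pan(.0108,0,.117))
```

```text
t 9.57 pos [0.405  0.0969 0.2997] open 0.055 F [ 0.8  0.3 -0.9]
[[0.014, 0.6, -0.8], [1.0, -0.01, 0.01], [-0.002, -0.8, -0.6]]
rv [-0.007, 0.0, -0.002] sh [0.1, 12.08, 7.6]
rv [-0.007, 0.0, -0.002] sh [0.11, 19.37, 7.55]
```

{"api": "play_rows", "payload": {"rows": [[[0,0,0],[0,2,4],5.5],[[0,0,0],[0.1,5,7.5],5.5],[[0,0,0],[0.1,9,7.6],5.5],[[0,0,0],[0.1,12,7.6],5.5],[[0,0,0],[0.1,12,7.6],5.5],[[0,0,0],[0.1,12,7.6],5.5]]}}

```text
t: 10.32
position: [0.4268, 0.0955, 0.1936]
tcp_rot: [[0.016, 0.581, -0.814], [1.0, -0.006, 0.015], [0.003, -0.814, -0.581]]
wrist_force: [-21.5, 59.9, -7.6]
opening: 0.0548
```

Run:
```python
from h import *
from workcell import arm
to(arm=arm)
R=trot()
tof(R,pan(.0108,0,.117))
for n in("side","top"):
    p=arm.capture(n);cv2.imwrite(f"pics/{n}3.png",cv2.resize(p["image"][120:320,150:390],None,fx=3,fy=3,interpolation=cv2.INTER_CUBIC))
```

```text
t 10.32 pos [0.4268 0.0955 0.1936] open 0.0548 F [-21.5  59.9  -7.6]
[[0.016, 0.581, -0.814], [1.0, -0.006, 0.015], [0.003, -0.814, -0.581]]
rv [-0.03, -0.004, 0.001] sh [0.16, 9.64, 2.71]
```

View pics/side3.png

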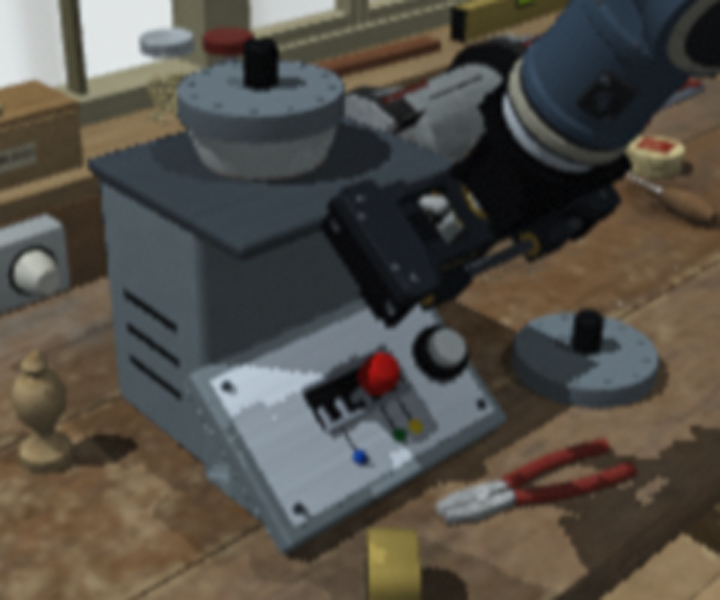

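View pics/top3.png

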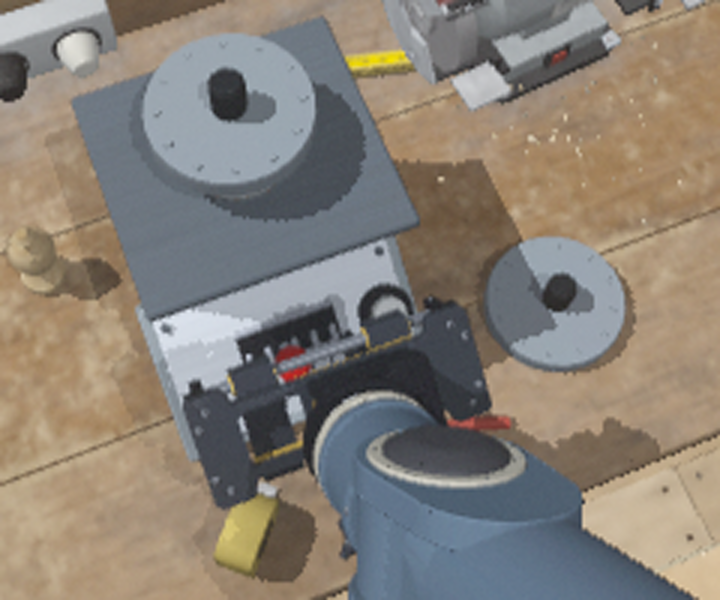

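Run:
```python
from h import *
from workcell import arm
s=arm.get_state();print({k:np.round(v,3).tolist() for k,v in s.items()})
p=arm.capture("top");cv2.imwrite("pics/top4.png",p["image"])
p=arm.capture("side");cv2.imwrite("pics/side4.png",p["image"])
```

```text
{'t': 10.425, 'joints': [0.997, -0.079, -1.383, 2.447, 0.871, 0.212, 0.333], 'qvel': [-0.08, -0.034, -0.027, -0.001, -0.063, -0.024, 0.05], 'joint_efforts': [1.486, -1.301, 1.852, -18.931, 0.727, -0.491, -0.287], 'position': [0.427, 0.095, 0.193], 'tcp_rot': [[0.017, 0.58, -0.815], [1.0, -0.008, 0.016], [0.003, -0.815, -0.58]], 'wrist_force': [-0.293, 0.047, -0.291], 'torque': [0.078, 0.701, 0.019], 'opening': 0.055}
```

View pics/top4.png

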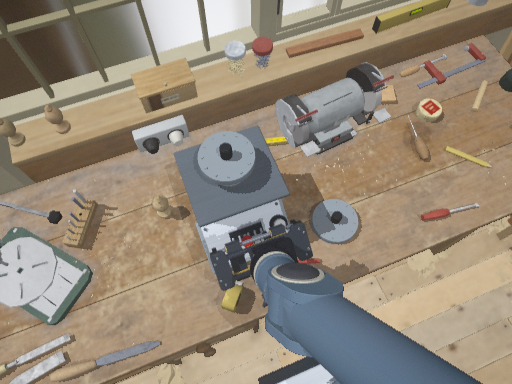

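View pics/side4.png

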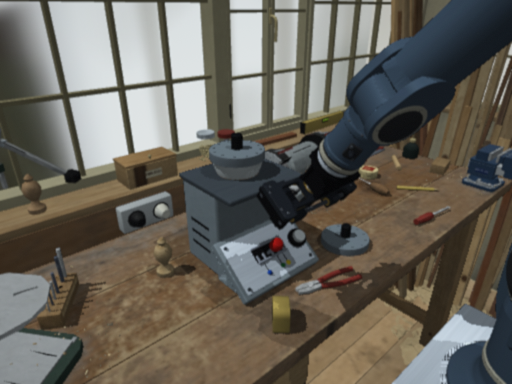

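```bash
cat >> h.py <<'E'
import json
def log():
    from workcell import arm
    s=arm.get_state()
    open("log.jsonl","a").write(json.dumps({k:np.array(s[k]).tolist() for k in("joints","position","tcp_rot")})+"\n")
    print("t",round(s["t"],2),"j",np.round(s["joints"],3).tolist(),"p",np.round(s["position"],3).tolist())
E
python3 -c "
from h import *
log()
r=[[.369,-.0,-.929],[.929,0,.369],[0,-1,0]]
open('log.jsonl','a').write(json.dumps(dict(joints=[-1.222,.469,-.049,1.534,.024,1.141,-.082],position=[.249,.627,.2365],tcp_rot=r))+chr(10))"
```

```text
t 10.53 j [0.991, -0.082, -1.385, 2.446, 0.869, 0.211, 0.334] p [0.426, 0.098, 0.194]
```

{"api": "play_rows", "payload": {"rows": [[[0,0,0],[0,-4,0],5.5],[[0,0,0],[0,-9,0],5.5],[[0,0,0],[0,-14,0],5.5],[[0,0,0],[0,-14,0],5.5]]}}

```text
t: 11.02
position: [0.3844, 0.0971, 0.2596]
tcp_rot: [[0.017, 0.593, -0.805], [0.999, -0.044, -0.012], [-0.043, -0.804, -0.593]]
wrist_force: [0.5, 0.7, -0.8]
opening: 0.0548
```

```bash
python3 -c "
from h import *
log();to()"
```

```text
t 11.03 j [0.081, -0.28, -0.581, 2.435, 0.454, 0.443, 0.681] p [0.384, 0.097, 0.26]
t 11.03 pos [0.3844 0.0971 0.2596] open 0.0548 F [ 0.5  0.7 -0.8]
[[0.017, 0.593, -0.805], [0.999, -0.044, -0.012], [-0.043, -0.804, -0.593]]
```

{"api": "play_rows", "payload": {"rows": [[[0.15,0,0],[0,-2,0],5.5],[[0.3,0,0],[0,-5,0],5.5],[[0.45,0,0],[0,-8,-2],5.5],[[0.6,0,0],[0,-10,-4],5.5]]}}

```text
t: 11.52
position: [0.3578, 0.1032, 0.3653]
tcp_rot: [[0.014, 0.032, -0.999], [0.999, -0.041, 0.013], [-0.04, -0.999, -0.032]]
wrist_force: [1.4, 1.7, -0.0]
opening: 0.055
```

```bash
python3 -c "
from h import *
log();to()"
```

```text
t 11.53 j [-0.137, -0.146, -0.255, 1.975, 0.013, 1.295, 1.164] p [0.358, 0.103, 0.365]
t 11.53 pos [0.3578 0.1032 0.3653] open 0.055 F [ 1.4  1.7 -0. ]
[[0.014, 0.032, -0.999], [0.999, -0.041, 0.013], [-0.04, -0.999, -0.032]]
```

{"api": "play_rows", "payload": {"rows": [[[0,0,0.1],[4,0,0],5.5],[[0,0,0.2],[8,0,0],5.5],[[0,0,0.3],[12,0,0],5.5]]}}

```text
t: 11.9
position: [0.3599, 0.2233, 0.3583]
tcp_rot: [[0.026, 0.028, -0.999], [0.941, -0.338, 0.015], [-0.337, -0.941, -0.035]]
wrist_force: [0.3, 0.2, -1.3]
opening: 0.0551
```

```bash
cat > fit.py <<'E'
from h import *
from scipy.optimize import least_squares
D=[json.loads(l) for l in open("log.jsonl")]
def Rz(a):return Ro.from_euler('z',a).as_matrix()
def Ry(a):return Ro.from_euler('y',a).as_matrix()
SG=None
def fk(j,th,sg):
    # th: d1,L1,L2,L3, a1(off shoulder x), a2 elbow x off, a3 elbow x off after, a4 wrist x, psi0 tool yaw, base yaw
    d1,L1,L2,L3,a1,a2,a3,a4=th[:8];psi,b=th[8:10]
    p=np.array([0,0,d1.item() if hasattr(d1,'item') else d1]);R=Rz(b)@Rz(sg[0]*j[0])
    p=p+R@[a1,0,0];R=R@Ry(sg[1]*j[1])@Rz(sg[2]*j[2])
    p=p+R@[a2,0,L1];R=R@Ry(sg[3]*j[3])
    E=p.copy();R=R@Rz(sg[4]*j[4])
    p=p+R@[a3,0,L2];W=p.copy();R=R@Ry(sg[5]*j[5])
    p=p+R@[a4,0,0];R=R@Rz(sg[6]*j[6]+psi)
    p=p+R@[0,0,L3]
    T=np.c_[R[:,0],R[:,2],np.cross(R[:,0],R[:,2])]
    return p,T,E,W
if __name__=="__main__":
    import itertools
    best=[]
    for sg in itertools.product([1,-1],[1],[1,-1],[1],[1,-1],[1],[1,-1]):
      for psi in(0,np.pi/2,np.pi,-np.pi/2):
        def f(th):
            r=[]
            for d in D:
                p,T,_,_=fk(d["joints"],th,sg);r+=list((p-d["position"])*5)+list((T-np.array(d["tcp_rot"])).ravel())
            r+=list(np.array(th[4:8])*.01)
            return np.array(r)
        s=least_squares(f,[.33,.42,.4,.3,0,0,0,0,psi,0],max_nfev=60)
        best.append((s.cost,sg,s.x))
    best.sort(key=lambda b:b[0])
    for b in best[:4]:print(b[0],b[1],b[2].round(4).tolist())
    np.savez("fk.npz",sg=best[0][1],th=best[0][2])
E
python3 -c "
from h import *
log();to()"; python3 fit.py
```

```text
t 11.9 j [-0.332, 0.096, -0.539, 1.81, 0.29, 1.505, 0.619] p [0.36, 0.223, 0.358]
t 11.9 pos [0.3599 0.2233 0.3583] open 0.0551 F [ 0.3  0.2 -1.3]
[[0.026, 0.028, -0.999], [0.941, -0.338, 0.015], [-0.337, -0.941, -0.035]]
0.011186345180788778 (-1, 1, -1, 1, -1, 1, -1) [0.2242, 0.5578, 0.4528, 0.2994, 0.0159, -0.0201, -0.0024, -0.0126, 3.0812, -0.0665]
0.011186345180788952 (-1, 1, -1, 1, -1, 1, -1) [0.2242, 0.5578, 0.4528, 0.2994, 0.0159, -0.0201, -0.0024, -0.0126, -3.202, -0.0665]
0.011186345180789052 (-1, 1, -1, 1, -1, 1, -1) [0.2242, 0.5578, 0.4528, 0.2994, 0.0159, -0.0201, -0.0024, -0.0126, 3.0812, -0.0665]
0.011186345180789436 (-1, 1, -1, 1, -1, 1, -1) [0.2242, 0.5578, 0.4528, 0.2994, 0.0159, -0.0201, -0.0024, -0.0126, -3.202, -0.0665]
```

```bash
cat > res.py <<'E'
from fit import *
z=np.load("fk.npz")
for d in D:
    p,T,E,W=fk(d["joints"],z["th"],z["sg"])
    print(((p-d["position"])*1000).round(1),np.degrees(Ro.from_matrix(T.T@np.array(d["tcp_rot"])).as_rotvec()).round(1))
E
python3 res.py
```

```text
[ 7.2 -9.2  3.3] [-0.1  0.4 -2.2]
[ 2.8 -1.5  7.6] [-0.  -0.3 -0.1]
[-3.5 11.6 -2.2] [-0.2  0.4 -2.3]
[-4.6 12.2 -5.9] [-0.2 -0.3 -0.1]
[-3.1  2.5 -2.9] [-1.3 -0.1 -0.1]
```

```bash
cat > fit2.py <<'E'
from h import *
from scipy.optimize import least_squares
import itertools
D=[json.loads(l) for l in open("log.jsonl")]
def Rz(a):return Ro.from_euler('z',a).as_matrix()
def Ry(a):return Ro.from_euler('y',a).as_matrix()
def fk(j,th):
    d1,L1,L2,L3,a1,a2,a3,a4,y1,y2,y3,y4,psi,b=th[:14]
    p=np.array([0,0,d1]);R=Rz(b-j[0])
    p=p+R@[a1,y1,0];R=R@Ry(j[1])@Rz(-j[2])
    p=p+R@[a2,y2,L1];R=R@Ry(j[3]);E=p.copy();R=R@Rz(-j[4])
    p=p+R@[a3,y3,L2];W=p.copy();R=R@Ry(j[5])
    p=p+R@[a4,y4,0];R=R@Rz(-j[6]+psi)
    p=p+R@[0,0,L3]
    return p,np.c_[R[:,0],R[:,2],np.cross(R[:,0],R[:,2])],E,W
def f(th,D=D):
    r=[]
    for d in D:
        p,T,_,_=fk(d["joints"],th);r+=list((p-d["position"])*5)+list((T-np.array(d["tcp_rot"])).ravel())
    return np.array(r+list(np.array(th[4:12])*.05)+[th[13]*.3])
if __name__=="__main__":
    s=least_squares(f,[.3,.45,.42,.3]+[0]*8+[np.pi,0],max_nfev=500);print(s.cost,s.x.round(4).tolist())
    np.save("th.npy",s.x)
    for d in D:
        p,T,E,W=fk(d["joints"],s.x)
        print(((p-d["position"])*1000).round(1),np.degrees(Ro.from_matrix(T.T@np.array(d["tcp_rot"])).as_rotvec()).round(1))
E
python3 fit2.py
```

```text
7.251843723803702e-06 [0.2386, 0.5547, 0.4679, 0.3013, -0.0004, -0.0017, 0.0003, -0.001, -0.0258, -0.0162, 0.0001, 0.0001, 3.1411, -0.0008]
[ 0.   0.1 -0. ] [ 0. -0. -0.]
[-0.2 -0.  -0. ] [-0.   0.  -0.1]
[-0.1 -0.  -0. ] [-0. -0. -0.]
[ 0.1 -0.   0.1] [-0. -0. -0.]
[ 0.2 -0.1  0. ] [-0. -0. -0.]
```

{"api": "play_rows", "payload": {"rows": [[[0,0,-0.15],[0,0,0],5.5],[[0,0,-0.3],[0,0,-2],5.5],[[0,0,-0.3],[0,0,-4],5.5],[[0,0,-0.3],[0,0,-4],5.5],[[0,0,-0.3],[0,0,-4],5.5]]}}

```text
t: 12.52
position: [0.4002, 0.221, 0.3585]
tcp_rot: [[0.018, 0.031, -0.999], [0.999, -0.044, 0.016], [-0.044, -0.999, -0.032]]
wrist_force: [-0.5, -0.7, -0.1]
opening: 0.0549
```

```bash
python3 -c "
from h import *
log();to()"; python3 fit2.py
```

```text
t 12.53 j [-0.189, 0.035, -0.452, 1.827, 0.072, 1.285, 0.893] p [0.4, 0.221, 0.358]
t 12.53 pos [0.4002 0.221  0.3585] open 0.0549 F [-0.5 -0.7 -0.1]
[[0.018, 0.031, -0.999], [0.999, -0.044, 0.016], [-0.044, -0.999, -0.032]]
8.491254827291913e-06 [0.2385, 0.5547, 0.4678, 0.3013, -0.0003, -0.0017, 0.0003, -0.001, -0.0259, -0.016, -0.0, -0.0, 3.141, -0.0008]
[ 0.   0.1 -0. ] [ 0. -0. -0.]
[-0.2 -0.  -0.1] [-0.   0.  -0.1]
[-0.1 -0.  -0.1] [-0. -0. -0.]
[ 0. -0. -0.] [-0. -0. -0.]
[ 0.1 -0.1 -0. ] [-0. -0. -0.]
[0.2 0.  0.2] [-0. -0. -0.]
```

```bash
cat > ik.py <<'E'
from fit2 import fk
from h import *
from scipy.optimize import least_squares
th=np.load("th.npy")
lo=np.array([-2.59,-.33,-1.39,.1,-1.04,.21,-2.66]);hi=np.array([2.59,1.99,1.29,2.45,4.18,1.99,2.66])
def ik(p,T,seed=None,n=60,m=.04,rng=np.random.default_rng(0)):
    out=[]
    for k in range(n):
        x0=rng.uniform(lo+m,hi-m) if seed is None else np.clip(seed,lo+m+1e-3,hi-m-1e-3)
        def g(j):
            P,Q,_,_=fk(j,th);r=np.r_[(P-p)*10,Ro.from_matrix(T.T@Q).as_rotvec()*2]
            return r if seed is None else np.r_[r,(j-seed)*1e-3]
        s=least_squares(g,x0,bounds=(lo+m,hi-m),max_nfev=80)
        P,Q,_,_=fk(s.x,th);e=np.linalg.norm(P-p),np.linalg.norm(Ro.from_matrix(T.T@Q).as_rotvec())
        out.append((e[0]+.1*e[1],s.x,e))
        if seed is not None:break
    out.sort(key=lambda o:o[0]);return out
def tilt(deg,flip=0,q=0):
    a=np.radians(deg);y=Rp@np.array([np.sin(a),0,-np.cos(a)]);x=Rp@yy
    T=np.c_[x,y,np.cross(x,y)]@Ro.from_euler('z',q).as_matrix()
    return T@np.diag([-1,1,-1]) if flip else T
E
python3 - <<'E'
from ik import *
for nm,p in(("grasp",pan(.0108,0,.117)),("up",pan(-.02,.024,.117)),("btn",pan(-.084,.002,.0905+.014))):
  for d in(37,30,22,10):
    for fl in(0,1):
        o=ik(p,tilt(d,fl),n=25);ok=[x for x in o if x[0]<1e-3]
        print(nm,d,fl,len(ok),o[0][2],[x[1].round(2).tolist() for x in ok[:3]])
E
```

```text
grasp 37 0 0 (np.float64(0.012476290523886392), np.float64(0.09250661488538652)) []
grasp 37 1 0 (np.float64(0.021698137673313973), np.float64(0.0989264548495392)) []
grasp 30 0 0 (np.float64(0.001720411516718977), np.float64(0.012829115316115509)) []
grasp 30 1 0 (np.float64(0.010012254816919083), np.float64(0.12306142595497381)) []
grasp 22 0 9 (np.float64(7.43052839565853e-15), np.float64(4.839262857177499e-14)) [[-0.07, 0.24, -0.36, 2.37, 0.9, 0.3, 0.32], [-0.14, 0.23, -0.28, 2.37, 0.86, 0.29, 0.36], [0.69, 0.58, -1.33, 2.34, 1.34, 0.77, -0.02]]
grasp 22 1 0 (np.float64(0.0004944496191933457), np.float64(0.006062243428857572)) []
grasp 10 0 9 (np.float64(3.7076175335724813e-10), np.float64(5.1831727966179964e-09)) [[0.7, 0.67, -1.35, 2.2, 1.03, 0.9, 0.29], [0.2, 0.33, -0.62, 2.22, 0.51, 0.54, 0.76], [-0.27, 0.26, -0.07, 2.25, 0.17, 0.47, 1.07]]
grasp 10 1 4 (np.float64(6.156401040853354e-11), np.float64(1.8589054241505148e-09)) [[-0.51, 0.26, 0.2, 2.26, 0.01, 0.46, -1.91], [-1.24, 0.49, 1.16, 2.29, -0.79, 0.6, -1.1], [-0.48, 0.26, 0.17, 2.26, 0.03, 0.46, -1.93]]
up 37 0 0 (np.flo
[... 1827 characters left out ...]
9, 0.28, -0.59, 2.38, 0.99, 0.26, 0.48]]
btn 22 1 9 (np.float64(0.00026680441032353366), np.float64(0.003284447167091736)) [[0.37, 0.28, -0.56, 2.37, 0.95, 0.25, -2.62], [0.37, 0.28, -0.56, 2.37, 0.95, 0.25, -2.62], [0.37, 0.28, -0.56, 2.37, 0.95, 0.25, -2.62]]
btn 10 0 13 (np.float64(2.021414294350842e-12), np.float64(2.2798119195533556e-11)) [[0.67, 0.42, -0.92, 2.23, 0.71, 0.59, 0.79], [0.63, 0.4, -0.87, 2.23, 0.67, 0.57, 0.83], [0.2, 0.3, -0.36, 2.25, 0.29, 0.46, 1.18]]
btn 10 1 8 (np.float64(1.0083159532834266e-11), np.float64(1.3505518130291018e-10)) [[0.34, 0.32, -0.52, 2.24, 0.41, 0.48, -2.08], [-0.12, 0.27, 0.02, 2.27, 0.04, 0.43, -1.72], [-0.79, 0.36, 0.82, 2.3, -0.58, 0.48, -1.1]]
```

```bash
cat >> ik.py <<'E'
def lp(q,t,deg,back=0,off=0.005,q0=.09):
    """TCP pose gripping the knob at lever state q,t"""
    T=tilt(deg+0*np.degrees(t),0,q-q0);return lev(q,t,.120)+T[:,1]*(off-back),T
E
python3 - <<'E'
from ik import *
from workcell import arm
s=np.array(arm.get_state()["joints"])
for deg in(22,25,27):
  j=s
  print(deg)
  for q,t,b in((.09,0,.12),(.09,0,.06),(.09,0,0),(.09,.09,0),(.09,.175,0),(0,.175,0),(-.163,.175,0),(-.163,.0,0)):
    p,T=lp(q,t,deg,b);o=ik(p,T,seed=j)[0];j=o[1];print(q,t,b,"%.4f %.4f"%o[2],j.round(2).tolist())
p,T=lp(.09,0,25,.10);tof(T,p);print(p,fk(s,th)[0])
E
```

```text
22
0.09 0 0.12 0.0000 0.0000 [-0.07, -0.05, -0.36, 2.33, 0.29, 0.53, 0.9]
0.09 0 0.06 0.0000 0.0000 [-0.12, 0.09, -0.31, 2.36, 0.51, 0.39, 0.69]
0.09 0 0 0.0000 0.0000 [-0.28, 0.23, -0.13, 2.38, 0.79, 0.25, 0.42]
0.09 0.09 0 0.0000 0.0000 [-0.24, 0.23, -0.16, 2.36, 0.74, 0.27, 0.48]
0.09 0.175 0 0.0000 0.0000 [-0.21, 0.23, -0.18, 2.33, 0.7, 0.29, 0.53]
0 0.175 0 0.0000 0.0000 [0.23, 0.26, -0.56, 2.33, 0.73, 0.25, 0.6]
-0.163 0.175 0 0.0000 0.0000 [0.82, 0.43, -1.08, 2.33, 0.84, 0.25, 0.69]
-0.163 0.0 0 0.0000 0.0000 [0.85, 0.46, -1.12, 2.37, 1.05, 0.25, 0.48]
25
0.09 0 0.12 0.0000 0.0000 [-0.07, -0.07, -0.38, 2.37, 0.37, 0.47, 0.81]
0.09 0 0.06 0.0000 0.0000 [-0.13, 0.08, -0.32, 2.4, 0.67, 0.34, 0.51]
0.09 0 0 0.0000 0.0000 [-0.2, 0.23, -0.23, 2.41, 1.14, 0.25, 0.06]
0.09 0.09 0 0.0000 0.0000 [-0.17, 0.23, -0.26, 2.38, 1.07, 0.26, 0.15]
0.09 0.175 0 0.0000 0.0000 [-0.14, 0.23, -0.28, 2.36, 1.01, 0.27, 0.22]
0 0.175 0 0.0000 0.0000 [0.34, 0.28, -0.7, 2.36, 1.11, 0.25, 0.23]
-0.163 0.175 0 0.0000 0.0000 [0.87, 0.47, -1.15, 2.36, 1.2, 0.25, 0.35]
-0.163 0.0 0 0.0000 0.0000 [0.89, 0.48, -1.17, 2.4, 1.39, 0.26, 0.16]
27
0.09 0 0.12 0.0000 0.0000 [-0.06, -0.09, -0.4, 2.4, 0.44, 0.43, 0.73]
0.09 0 0.06 0.0000 0.0000 [0.21, 0.1, -0.69, 2.41, 0.9, 0.35, 0.29]
0.09 0 0 0.0000 0.0000 [0.15, 0.28, -0.63, 2.41, 1.41, 0.36, -0.19]
0.09 0.09 0 0.0000 0.0000 [0.17, 0.28, -0.64, 2.39, 1.35, 0.36, -0.12]
0.09 0.175 0 0.0000 0.0000 [0.18, 0.28, -0.65, 2.37, 1.3, 0.37, -0.05]
0 0.175 0 0.0000 0.0000 [0.35, 0.28, -0.73, 2.38, 1.33, 0.25, 0.01]
-0.163 0.175 0 0.0000 0.0000 [0.89, 0.48, -1.17, 2.38, 1.42, 0.25, 0.15]
-0.163 0.0 0 0.0013 0.0097 [0.99, 0.62, -1.35, 2.41, 1.55, 0.42, 0.05]
rv [-0.405, 0.005, -0.044] sh [-11.57, 17.67, -1.55]
[0.4190932  0.09741021 0.18753264] [0.40032499 0.22100799 0.35868848]
```

Run:
```python
from ik import *
from workcell import arm
s=np.array(arm.get_state()["joints"])
for q0 in(0,'n','h'):
  j=s
  print(q0)
  for q,t,b in((.09,0,.12),(.09,0,.06),(.09,0,0),(.09,.09,0),(.09,.175,0),(0,.175,0),(-.163,.175,0),(-.163,.0,0)):
    p,T=lp(q,t,22.,b,q0=(q if q0=='n' else 0 if q0==0 else q/2));o=ik(p,T,seed=j)[0];j=o[1];print(q,t,b,"%.4f %.4f"%o[2],j.round(2).tolist())
p,T=lp(.09,0,22,.10,q0=0);tof(T,p);print(p)
```

```text
0
0.09 0 0.12 0.0000 0.0000 [-0.12, -0.02, -0.41, 2.31, 0.47, 0.62, 0.65]
0.09 0 0.06 0.0000 0.0000 [-0.16, 0.11, -0.36, 2.34, 0.68, 0.5, 0.46]
0.09 0 0 0.0000 0.0000 [-0.23, 0.25, -0.26, 2.36, 0.95, 0.39, 0.21]
0.09 0.09 0 0.0000 0.0000 [-0.21, 0.25, -0.27, 2.33, 0.91, 0.41, 0.26]
0.09 0.175 0 0.0000 0.0000 [-0.19, 0.25, -0.28, 2.31, 0.88, 0.42, 0.31]
0 0.175 0 0.0000 0.0000 [-0.05, 0.24, -0.33, 2.33, 0.78, 0.31, 0.48]
-0.163 0.175 0 0.0000 0.0000 [0.61, 0.34, -0.89, 2.33, 0.81, 0.25, 0.64]
-0.163 0.0 0 0.0000 0.0000 [0.66, 0.36, -0.95, 2.37, 1.03, 0.25, 0.42]
n
0.09 0 0.12 0.0000 0.0000 [-0.07, -0.05, -0.36, 2.33, 0.29, 0.53, 0.9]
0.09 0 0.06 0.0000 0.0000 [-0.12, 0.09, -0.31, 2.36, 0.51, 0.39, 0.69]
0.09 0 0 0.0000 0.0000 [-0.28, 0.23, -0.13, 2.38, 0.79, 0.25, 0.42]
0.09 0.09 0 0.0000 0.0000 [-0.24, 0.23, -0.16, 2.36, 0.74, 0.27, 0.48]
0.09 0.175 0 0.0000 0.0000 [-0.21, 0.23, -0.18, 2.33, 0.7, 0.29, 0.53]
0 0.175 0 0.0000 0.0000 [-0.18, 0.23, -0.19, 2.34, 0.69, 0.28, 0.57]
-0.163 0.175 0 0.0000 0.0000 [-0.12, 0.23, -0.2, 2.35, 0.67, 0.26, 0.63]
-0.163 0.0 0 0.0000 0.0000 [-0.05, 0.23, -0.29, 2.39, 0.86, 0.25, 0.43]
h
0.09 0 0.12 0.0000 0.0000 [-0.09, -0.04, -0.39, 2.32, 0.39, 0.57, 0.77]
0.09 0 0.06 0.0000 0.0000 [-0.14, 0.1, -0.34, 2.35, 0.61, 0.44, 0.56]
0.09 0 0 0.0000 0.0000 [-0.24, 0.24, -0.2, 2.37, 0.9, 0.32, 0.29]
0.09 0.09 0 0.0000 0.0000 [-0.22, 0.24, -0.22, 2.34, 0.85, 0.34, 0.35]
0.09 0.175 0 0.0000 0.0000 [-0.19, 0.24, -0.24, 2.32, 0.81, 0.35, 0.4]
0 0.175 0 0.0000 0.0000 [-0.1, 0.23, -0.28, 2.33, 0.74, 0.29, 0.52]
-0.163 0.175 0 0.0000 0.0000 [0.3, 0.27, -0.6, 2.34, 0.74, 0.25, 0.63]
-0.163 0.0 0 0.0000 0.0000 [0.38, 0.29, -0.7, 2.38, 0.97, 0.25, 0.4]
rv [-0.352, 0.02, 0.045] sh [-10.72, 17.49, -2.03]
[0.4239047  0.1058892  0.18915938]
```

Run:
```python
from ik import *
p,T=lp(.09,0,22,.10,q0=-.07);tof(T,p);print(p,T.round(3).tolist())
```

```text
rv [-0.351, 0.032, 0.114] sh [-10.05, 17.54, -2.05]
[0.42429765 0.11248157 0.18839082] [[0.072, 0.368, -0.927], [0.986, -0.164, 0.012], [-0.148, -0.915, -0.375]]
```

{"api": "play_rows", "payload": {"rows": [[[-0.1,0,0.03],[-4,1,0],5.5],[[-0.2,0.02,0.06],[-8,4,0],5.5],[[-0.3,0.03,0.09],[-10,8,-0.5],5.5],[[-0.35,0.03,0.114],[-10,12.5,-1],5.5],[[-0.35,0.03,0.114],[-10,16,-2],5.5],[[-0.35,0.03,0.114],[-10,17.5,-2],5.5],[[-0.35,0.03,0.114],[-10,17.5,-2],5.5]]}}

```text
t: 13.4
position: [0.4236, 0.112, 0.1878]
tcp_rot: [[0.071, 0.365, -0.928], [0.986, -0.164, 0.011], [-0.149, -0.916, -0.372]]
wrist_force: [0.5, -0.8, 1.1]
opening: 0.0551
```

Run:
```python
from ik import *
log()
p,T=lp(.09,0,22,.04,q0=-.07);tof(T,p)
p,T=lp(.09,0,22,.0,q0=-.07);tof(T,p)
from workcell import arm
for n in("side","top"):
    im=arm.capture(n);cv2.imwrite(f"pics/{n}5.png",cv2.resize(im["image"][120:320,150:390],None,fx=3,fy=3,interpolation=cv2.INTER_CUBIC))
```

```text
t 13.4 j [-0.126, 0.059, -0.479, 2.295, 0.633, 0.671, 0.449] p [0.424, 0.112, 0.188]
rv [-0.003, 0.001, -0.001] sh [0.05, 5.96, -0.11]
rv [-0.003, 0.001, -0.001] sh [0.05, 9.96, -0.12]
```

View pics/side5.png

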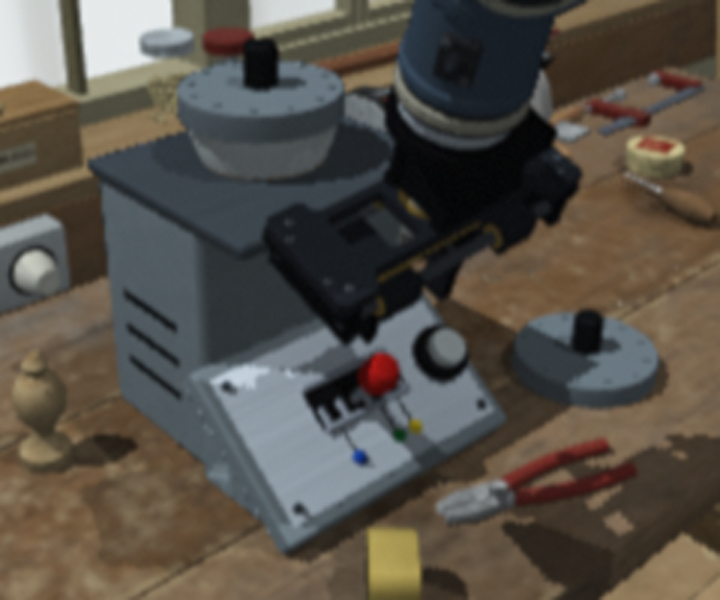

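View pics/top5.png

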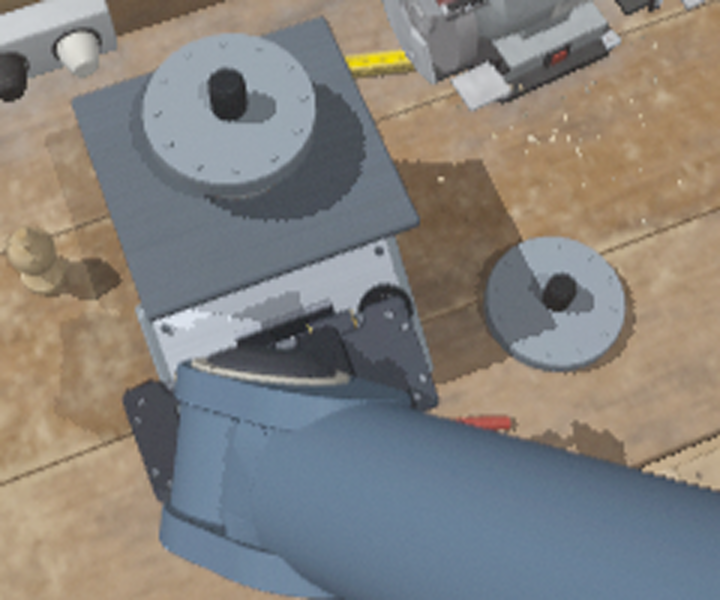

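{"api": "play_rows", "payload": {"rows": [[[0,0,0],[0,3,-0.1],5.5],[[0,0,0],[0,6,-0.1],5.5],[[0,0,0],[0,8,-0.1],5.5],[[0,0,0],[0,9.5,-0.1],5.5],[[0,0,0],[0,9.9,-0.1],5.5],[[0,0,0],[0,9.9,-0.1],5.5]]}}

```text
t: 14.25
position: [0.4625, 0.0955, 0.0994]
tcp_rot: [[0.074, 0.369, -0.927], [0.986, -0.164, 0.013], [-0.147, -0.915, -0.376]]
wrist_force: [0.6, -0.2, -0.2]
opening: 0.0551
```

Run:
```python
from ik import *
log()
p,T=lp(.09,0,22,.0,q0=-.07);tof(T,p)
from workcell import arm
for n in("side",):
    im=arm.capture(n);cv2.imwrite(f"pics/{n}6.png",cv2.resize(im["image"][120:320,150:390],None,fx=3,fy=3,interpolation=cv2.INTER_CUBIC))
```

```text
t 14.25 j [-0.169, 0.274, -0.377, 2.332, 1.011, 0.516, 0.116] p [0.462, 0.096, 0.099]
rv [0.001, -0.002, 0.0] sh [0.08, 0.17, 0.22]
```

View pics/side6.png

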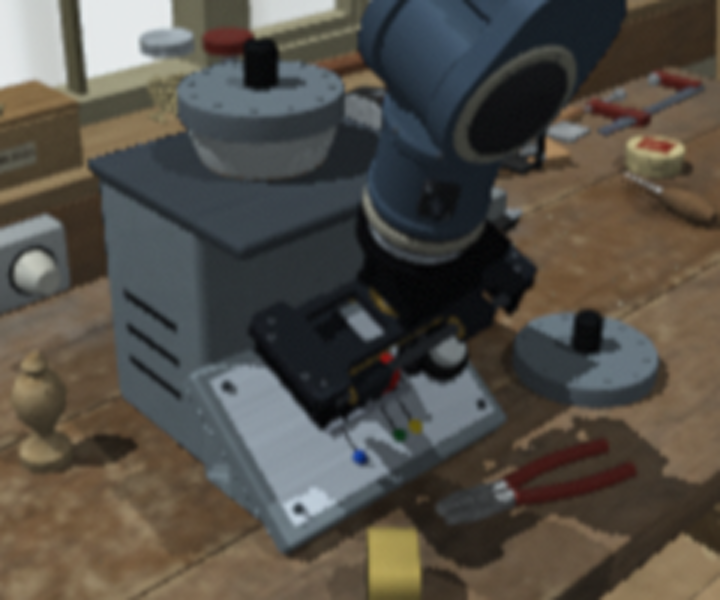

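{"api": "play_rows", "payload": {"rows": [[[0,0,0],[0,0.1,0.1],1.5],[[0,0,0],[0,0.1,0.1],1.5],[[0,0,0],[0,0.1,0.1],1.5],[[0,0,0],[0,0.1,0.1],1.5]]}}

```text
t: 14.8
position: [0.4615, 0.0949, 0.0975]
tcp_rot: [[0.074, 0.367, -0.927], [0.986, -0.164, 0.013], [-0.147, -0.915, -0.375]]
wrist_force: [-0.9, 0.1, 1.1]
opening: 0.0267
```

Run:
```python
from ik import *
log();to()
from workcell import arm
s=arm.get_state();P=np.array(s["position"]);R=np.array(s["tcp_rot"])
k=P-R[:,1]*.005;L=Rp.T@(k-P0)-piv;print("knob y,s,h",L[1],L@uu,L@nn,"q",np.arcsin(L[1]/.12))
q1=np.arcsin(L[1]/.12);off=k-lev(q1,0,.12)
for q,t in((q1,.06),(q1,.12),(q1,.18),(.08,.185),(.0,.185),(-.08,.185),(-.163,.185),(-.163,.1),(-.163,0)):
    dr=(q-q1)*.85;T=R@Ro.from_euler('z',dr).as_matrix()
    p=lev(q,t,.12)+off+T[:,1]*.005
    o=ik(p,T,seed=np.array(s["joints"]))[0]
    print(round(q,3),t,"dr",round(dr,3),"sh",(R.T@(p-P)*100).round(2).tolist(),"%.4f"%o[2][0],o[1].round(2).tolist())
```

```text
t 14.8 j [-0.171, 0.277, -0.375, 2.335, 1.018, 0.514, 0.107] p [0.462, 0.095, 0.097]
t 14.8 pos [0.4615 0.0949 0.0975] open 0.0267 F [-0.9  0.1  1.1]
[[0.074, 0.367, -0.927], [0.986, -0.164, 0.013], [-0.147, -0.915, -0.375]]
knob y,s,h 0.009607132649571292 0.0007197953231122255 0.119674796193198 q 0.080145210044673
0.08 0.06 dr 0.0 sh [-0.03, -0.17, -0.7] 0.0000 [-0.16, 0.28, -0.38, 2.32, 1.0, 0.52, 0.14]
0.08 0.12 dr 0.0 sh [-0.05, -0.29, -1.41] 0.0000 [-0.15, 0.28, -0.38, 2.31, 0.98, 0.53, 0.17]
0.08 0.18 dr 0.0 sh [-0.07, -0.37, -2.12] 0.0000 [-0.14, 0.28, -0.39, 2.29, 0.96, 0.53, 0.2]
0.08 0.185 dr -0.0 sh [-0.08, -0.38, -2.18] 0.0000 [-0.14, 0.28, -0.39, 2.29, 0.96, 0.53, 0.2]
0.0 0.185 dr -0.068 sh [-0.98, -0.26, -2.17] 0.0000 [-0.06, 0.26, -0.4, 2.31, 0.92, 0.44, 0.29]
-0.08 0.185 dr -0.136 sh [-1.87, -0.08, -2.19] 0.0000 [0.05, 0.25, -0.44, 2.32, 0.86, 0.35, 0.42]
-0.163 0.185 dr -0.207 sh [-2.77, 0.18, -2.22] 0.0000 [0.23, 0.26, -0.55, 2.33, 0.79, 0.28, 0.56]
-0.163 0.1 dr -0.207 sh [-2.78, 0.31, -1.21] 0.0000 [0.2, 0.25, -0.53, 2.35, 0.82, 0.26, 0.52]
-0.163 0 dr -0.207 sh [-2.75, 0.57, -0.04] 0.0000 [0.21, 0.26, -0.54, 2.38, 0.92, 0.25, 0.41]
```

{"api": "play_rows", "payload": {"rows": [[[0,0,0],[0,-0.1,-0.4],1.5],[[0,0,0],[-0.03,-0.2,-0.8],1.5],[[0,0,0],[-0.05,-0.25,-1.2],1.5],[[0,0,0],[-0.06,-0.3,-1.6],1.5],[[0,0,0],[-0.07,-0.37,-2.0],1.5],[[0,0,0],[-0.08,-0.38,-2.2],1.5],[[0,0,0],[-0.08,-0.38,-2.2],1.5]]}}

```text
t: 15.68
position: [0.4798, 0.0945, 0.1089]
tcp_rot: [[0.073, 0.366, -0.928], [0.986, -0.164, 0.013], [-0.148, -0.916, -0.373]]
wrist_force: [-6.0, 0.9, 0.6]
opening: 0.0267
```

```bash
cat > st.py <<'E'
from ik import *
log();to()
from workcell import arm
s=arm.get_state();P=np.array(s["position"]);R=np.array(s["tcp_rot"])
k=P-R[:,1]*.005;L=Rp.T@(k-P0)-piv;print("knob y,s,h",L[1],L@uu,L@nn,"q",np.arctan2(L[1],L@nn),"t",np.arcsin(L@uu/.12))
im=arm.capture("side");cv2.imwrite("pics/x%d.png"%(s["t"]*100),cv2.resize(im["image"][150:300,180:360],None,fx=4,fy=4,interpolation=cv2.INTER_CUBIC));print("pics/x%d.png"%(s["t"]*100))
E
python3 st.py
```

```text
t 15.68 j [-0.139, 0.277, -0.386, 2.291, 0.957, 0.533, 0.2] p [0.48, 0.095, 0.109]
t 15.68 pos [0.4798 0.0945 0.1089] open 0.0267 F [-6.   0.9  0.6]
[[0.073, 0.366, -0.928], [0.986, -0.164, 0.013], [-0.148, -0.916, -0.373]]
knob y,s,h 0.00946322575152961 0.022230296564764194 0.11771116607884277 q 0.08022108183270892 t 0.1863287744961231
pics/x1567.png
```

{"api": "play_rows", "payload": {"rows": [[[0,0,-0.03],[-0.45,0.05,0],1.5],[[0,0,-0.07],[-0.9,0.12,0],1.5],[[0,0,-0.1],[-1.35,0.2,0],1.5],[[0,0,-0.136],[-1.8,0.3,0],1.5],[[0,0,-0.17],[-2.25,0.43,0],1.5],[[0,0,-0.2],[-2.65,0.55,0],1.5],[[0,0,-0.2],[-2.65,0.55,0],1.5]]}}

```text
t: 16.6
position: [0.48, 0.0678, 0.1081]
tcp_rot: [[-0.003, 0.375, -0.927], [0.999, 0.036, 0.011], [0.038, -0.926, -0.375]]
wrist_force: [-7.2, 2.6, 2.3]
opening: 0.0268
```

```bash
python3 st.py
```

```text
t 16.6 j [0.158, 0.247, -0.476, 2.336, 0.746, 0.271, 0.591] p [0.48, 0.068, 0.108]
t 16.6 pos [0.48   0.0678 0.1081] open 0.0268 F [-7.2  2.6  2.3]
[[-0.003, 0.375, -0.927], [0.999, 0.036, 0.011], [0.038, -0.926, -0.375]]
knob y,s,h -0.018220494697262765 0.02213484691688812 0.11679853077068646 q -0.15475205458328892 t 0.18551941206633485
pics/x1660.png
```

{"api": "play_rows", "payload": {"rows": [[[0,0,0],[-0.06,0.05,0.3],1.5],[[0,0,0],[-0.07,0.12,0.6],1.5],[[0,0,0],[-0.08,0.2,1.0],1.5],[[0,0,0],[-0.09,0.27,1.4],1.5]]}}

```text
t: 17.15
position: [0.4686, 0.0678, 0.1011]
tcp_rot: [[-0.003, 0.376, -0.926], [0.999, 0.036, 0.011], [0.038, -0.926, -0.376]]
wrist_force: [-7.6, 1.9, 8.2]
opening: 0.0269
```

```bash
python3 st.py
```

```text
t 17.15 j [0.126, 0.243, -0.449, 2.367, 0.815, 0.246, 0.51] p [0.469, 0.068, 0.101]
t 17.15 pos [0.4686 0.0678 0.1011] open 0.0269 F [-7.6  1.9  8.2]
[[-0.003, 0.376, -0.926], [0.999, 0.036, 0.011], [0.038, -0.926, -0.376]]
knob y,s,h -0.018444612826729653 0.00883802157646608 0.11810782678945059 q -0.15491627969242527 t 0.0737169269057413
pics/x1714.png
```

{"api": "play_rows", "payload": {"rows": [[[0,0,0],[0,0,0.3],1.5],[[0,0,0],[0,0,0.6],1.5],[[0,0,0],[0,0,0.8],1.5],[[0,0,0],[0,0,0.8],1.5]]}}

```text
t: 17.7
position: [0.463, 0.0677, 0.0977]
tcp_rot: [[-0.001, 0.377, -0.926], [0.999, 0.037, 0.014], [0.04, -0.926, -0.377]]
wrist_force: [5.8, 3.4, -10.1]
opening: 0.0269
```

```bash
python3 st.py
```

```text
t 17.7 j [0.119, 0.242, -0.443, 2.382, 0.856, 0.234, 0.463] p [0.463, 0.068, 0.098]
t 17.7 pos [0.463  0.0677 0.0977] open 0.0269 F [  5.8   3.4 -10.1]
[[-0.001, 0.377, -0.926], [0.999, 0.037, 0.014], [0.04, -0.926, -0.377]]
knob y,s,h -0.018557392424580984 0.0023163093146384116 0.11885429348361723 q -0.15488511565377674 t 0.01930377647930438
pics/x1770.png
```

{"api": "play_rows", "payload": {"rows": [[[0,0,0],[0,0,0],3.5],[[0,0,0],[0,0,0],5],[[0,0,0],[0,0,0],5.5],[[0,0,0],[0,-1,0],5.5],[[0,0,0],[0,-4,0],5.5],[[0,0,0],[0,-8,0],5.5],[[0,0,0],[0,-10,0],5.5],[[0,0,0],[0,-10,0],5.5]]}}

```text
t: 18.75
position: [0.4243, 0.0626, 0.1914]
tcp_rot: [[0.001, 0.378, -0.926], [0.999, 0.032, 0.015], [0.036, -0.925, -0.378]]
wrist_force: [0.4, 0.3, 0.0]
opening: 0.0548
```

```bash
python3 st.py
python3 - <<'E'
from h import *
from workcell import arm
p=arm.capture("side");w=cloud(p);L=(w-P0)@Rp-piv
h=L@nn;s=L@uu;y=L[...,1];im=p["image"].astype(int);b,g,r=im[...,0],im[...,1],im[...,2]
m=(abs(y)<.06)&(abs(s)<.05)&(h>.09)&(h<.15)&(r>2*g)&(r>90);print(m.sum(),[np.percentile(q[m],[2,50,98]).round(4).tolist() for q in(y,s,h)])
E
```

```text
t 18.75 j [0.524, -0.014, -0.794, 2.343, 0.146, 0.429, 1.169] p [0.424, 0.063, 0.191]
t 18.75 pos [0.4243 0.0626 0.1914] open 0.0548 F [0.4 0.3 0. ]
[[0.001, 0.378, -0.926], [0.999, 0.032, 0.015], [0.036, -0.925, -0.378]]
knob y,s,h -0.02415478157002853 0.02821494290632485 0.21678991891586863 q -0.11096255513422974 t 0.23734668202590078
pics/x1875.png
72 [[-0.0253, -0.0135, -0.0061], [-0.0069, 0.0006, 0.01], [0.1225, 0.1308, 0.1337]]
```

```bash
ls -t pics|head -2
```

```text
x1875.png
x1770.png
```

View pics/x1875.png

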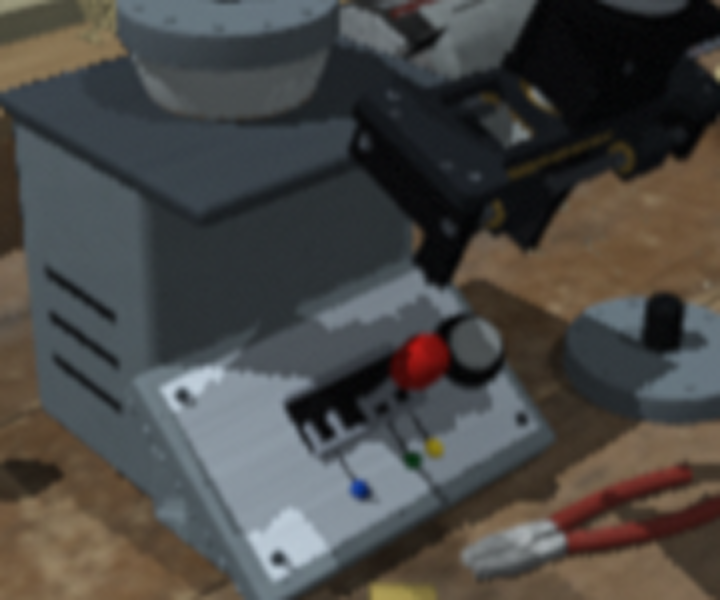

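Run:
```python
from ik import *
from workcell import arm
s=np.array(arm.get_state()["joints"])
def bp(h,deg,rot):
    T=tilt(deg,0,rot);return pan(-.0835,.002,h)-T[:,1]*.014,T
for deg,rot in((22,-.15),(20,-.15),(20,-.2),(17,-.2),(22,0)):
    j=s;print(deg,rot)
    for h in(.17,.12,.095,.082):
        p,T=bp(h,deg,rot);o=ik(p,T,seed=j)[0];j=o[1];print(h,"%.4f %.4f"%o[2],j.round(2).tolist())
```

```text
22 -0.15
0.17 0.0000 0.0000 [0.92, 0.1, -0.93, 2.39, -0.21, 0.32, 1.78]
0.12 0.0000 0.0000 [0.92, 0.31, -1.02, 2.37, 0.57, 0.25, 1.03]
0.095 0.0000 0.0000 [0.86, 0.39, -0.99, 2.35, 0.87, 0.25, 0.75]
0.082 0.0000 0.0000 [0.82, 0.43, -0.96, 2.34, 0.99, 0.25, 0.63]
20 -0.15
0.17 0.0000 0.0000 [0.86, 0.1, -0.88, 2.36, -0.18, 0.37, 1.74]
0.12 0.0000 0.0000 [0.61, 0.23, -0.67, 2.35, 0.01, 0.25, 1.56]
0.095 0.0000 0.0000 [0.76, 0.35, -0.87, 2.33, 0.56, 0.25, 1.03]
0.082 0.0000 0.0000 [0.75, 0.4, -0.87, 2.32, 0.71, 0.25, 0.89]
20 -0.2
0.17 0.0000 0.0000 [1.05, 0.15, -1.05, 2.36, -0.21, 0.37, 1.81]
0.12 0.0000 0.0000 [0.76, 0.27, -0.8, 2.35, -0.04, 0.26, 1.65]
0.095 0.0000 0.0000 [0.86, 0.4, -0.95, 2.33, 0.5, 0.25, 1.13]
0.082 0.0000 0.0000 [0.85, 0.44, -0.95, 2.32, 0.66, 0.25, 0.98]
17 -0.2
0.17 0.0000 0.0000 [0.89, 0.14, -0.88, 2.33, -0.23, 0.44, 1.81]
0.12 0.0000 0.0000 [0.69, 0.26, -0.72, 2.31, -0.08, 0.33, 1.67]
0.095 0.0000 0.0000 [0.61, 0.32, -0.65, 2.3, -0.03, 0.29, 1.63]
0.082 0.0000 0.0000 [0.57, 0.35, -0.62, 2.29, -0.01, 0.26, 1.61]
22 0
0.17 0.0000 0.0000 [0.56, 0.06, -0.71, 2.4, 0.29, 0.34, 1.15]
0.12 0.0000 0.0000 [0.32, 0.19, -0.49, 2.39, 0.62, 0.25, 0.83]
0.095 0.0000 0.0000 [0.36, 0.26, -0.55, 2.37, 0.9, 0.25, 0.57]
0.082 0.0000 0.0000 [0.36, 0.3, -0.55, 2.36, 1.02, 0.25, 0.46]
```

```bash
cat >> ik.py <<'E'
def bp(h,deg=18,rot=-.17):
    T=tilt(deg,0,rot);return pan(-.0835,.002,h)-T[:,1]*.014,T
E
python3 - <<'E'
from ik import *
for h in(.17,.1):
    p,T=bp(h);tof(T,p);print(p)
E
```

```text
rv [0.069, 0.005, -0.131] sh [-6.33, 2.96, 1.06]
[0.42481754 0.00067713 0.15595286]
rv [0.069, 0.005, -0.131] sh [-6.59, 9.7, -0.78]
[4.67164232e-01 1.47764620e-04 1.00232855e-01]
```

{"api": "play_rows", "payload": {"rows": [[[0.03,0,-0.06],[-3,0,0.5],0],[[0.07,0,-0.13],[-6.3,0.5,1.1],0],[[0.07,0,-0.13],[-6.3,3,1.1],0],[[0.07,0,-0.13],[-6.3,3,1.1],0],[[0.07,0,-0.13],[-6.3,3,1.1],0]]}}

```text
t: 19.48
position: [0.4243, 0.0026, 0.1552]
tcp_rot: [[-0.046, 0.304, -0.952], [0.986, 0.166, 0.005], [0.159, -0.938, -0.307]]
wrist_force: [1.8, 0.6, 0.5]
opening: 0.0128
```

```bash
python3 st.py;python3 - <<'E'
from ik import *
for h in(.11,.1,.092,.084):
    p,T=bp(h);tof(T,p)
E
```

```text
t 19.48 j [0.642, 0.095, -0.647, 2.349, -0.276, 0.42, 1.834] p [0.424, 0.003, 0.155]
t 19.48 pos [0.4243 0.0026 0.1552] open 0.0128 F [1.8 0.6 0.5]
[[-0.046, 0.304, -0.952], [0.986, 0.166, 0.005], [0.159, -0.938, -0.307]]
knob y,s,h -0.08483048105585221 0.007295381381771866 0.18728203910500182 q -0.4253092298123158 t 0.06083235702990539
pics/x1947.png
rv [-0.002, 0.007, 0.0] sh [-1.17, 5.52, -2.02]
rv [-0.002, 0.007, 0.0] sh [-1.33, 6.45, -2.35]
rv [-0.002, 0.007, 0.0] sh [-1.46, 7.2, -2.61]
rv [-0.002, 0.007, 0.0] sh [-1.59, 7.94, -2.88]
```

{"api": "play_rows", "payload": {"rows": [[[0,0,0],[-0.5,2.5,-0.9],0],[[0,0,0],[-1,4.5,-1.7],0],[[0,0,0],[-1.3,6.4,-2.3],0],[[0,0,0],[-1.3,6.4,-2.3],0],[[0,0,0],[-1.3,6.4,-2.3],0]]}}

```text
t: 20.15
position: [0.4665, -0.0001, 0.1014]
tcp_rot: [[-0.046, 0.306, -0.951], [0.986, 0.165, 0.005], [0.158, -0.938, -0.31]]
wrist_force: [-0.1, 0.5, 0.1]
opening: 0.0004
```

```bash
python3 st.py;python3 - <<'E'
from ik import *
for h in(.1,.092,.084):
    p,T=bp(h);tof(T,p)
E
```

```text
t 20.15 j [0.506, 0.274, -0.548, 2.323, -0.088, 0.269, 1.67] p [0.467, -0.0, 0.101]
t 20.15 pos [ 4.665e-01 -1.000e-04  1.014e-01] open 0.0004 F [-0.1  0.5  0.1]
[[-0.046, 0.306, -0.951], [0.986, 0.165, 0.005], [0.158, -0.938, -0.31]]
knob y,s,h -0.08699007404057131 0.008372501524022078 0.11894802887138275 q -0.63144381502201 t 0.06982757747208905
pics/x2014.png
rv [0.0, 0.007, -0.001] sh [0.03, 0.15, -0.01]
rv [0.0, 0.007, -0.001] sh [-0.1, 0.89, -0.27]
rv [0.0, 0.007, -0.001] sh [-0.23, 1.64, -0.54]
```

```bash
ls pics/x2014.png pics/x2015.png
```

```text
pics/x2014.pngls: cannot access 'pics/x2015.png': No such file or directory
```

View pics/x2014.png

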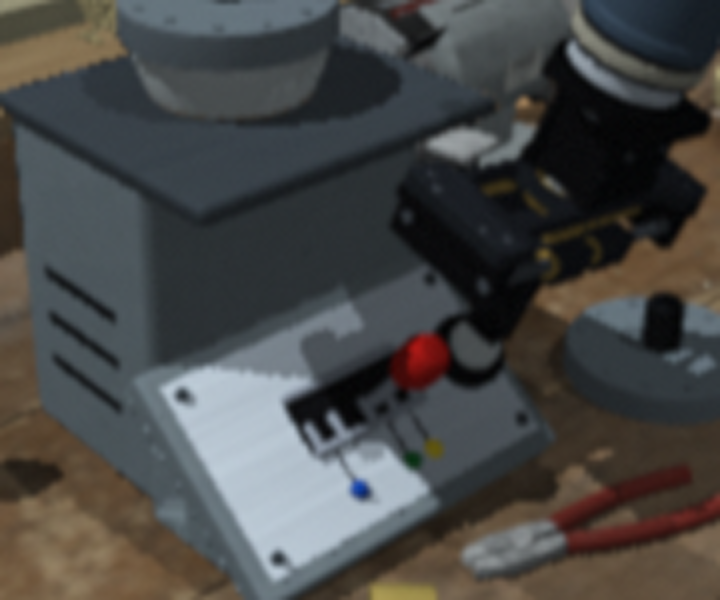

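{"api": "play_rows", "payload": {"rows": [[[0,0,0],[0,0.4,-0.1],0],[[0,0,0],[-0.05,0.7,-0.2],0],[[0,0,0],[-0.1,0.9,-0.27],0],[[0,0,0],[-0.12,1.0,-0.32],0]]}}

```text
t: 20.7
position: [0.4731, -0.0003, 0.0922]
tcp_rot: [[-0.045, 0.306, -0.951], [0.986, 0.165, 0.006], [0.159, -0.938, -0.309]]
wrist_force: [-1.4, -0.2, 3.4]
opening: 0.0003
```

```bash
python3 st.py;python3 - <<'E'
from ik import *
for h in(.1,.092,.084,.08):
    p,T=bp(h);tof(T,p)
E
```

```text
t 20.7 j [0.479, 0.3, -0.523, 2.317, -0.069, 0.248, 1.653] p [0.473, -0.0, 0.092]
t 20.7 pos [ 4.731e-01 -3.000e-04  9.220e-02] open 0.0003 F [-1.4 -0.2  3.4]
[[-0.045, 0.306, -0.951], [0.986, 0.165, 0.006], [0.159, -0.938, -0.309]]
knob y,s,h -0.08712064985598908 0.008054550410043196 0.10760064869061571 q -0.6806074711669572 t 0.06717175568364935
pics/x2070.png
rv [-0.001, 0.005, -0.0] sh [0.2, -0.94, 0.32]
rv [-0.001, 0.005, -0.0] sh [0.08, -0.19, 0.06]
rv [-0.001, 0.005, -0.0] sh [-0.05, 0.55, -0.21]
rv [-0.001, 0.005, -0.0] sh [-0.12, 0.92, -0.34]
```

{"api": "play_rows", "payload": {"rows": [[[0,0,0],[-0.03,0.2,-0.07],0],[[0,0,0],[-0.05,0.35,-0.13],0],[[0,0,0],[-0.05,0.45,-0.17],0],[[0,0,0],[-0.05,0.45,-0.17],0]]}}

```text
t: 21.25
position: [0.4749, -0.0003, 0.0897]
tcp_rot: [[-0.045, 0.305, -0.951], [0.987, 0.164, 0.005], [0.157, -0.938, -0.308]]
wrist_force: [-18.1, -3.5, 35.2]
opening: 0.0003
```

```bash
python3 st.py;python3 - <<'E'
from ik import *
from workcell import arm
s=arm.get_state();P=np.array(s["position"]);R=np.array(s["tcp_rot"])
for P in(P,np.array([.4731,-.0003,.0922])):
    for dz in(-.0095,0,.0095):
        for dx in(-.012,0,.012):
            L=Rp.T@(P+R@[dx,.014,dz]-P0)-piv;print(dx,dz,"y %.4f s %.4f h %.4f"%(L[1],L@uu,L@nn))
p=arm.capture("top");np.savez("top9.npz",**{k:p[k] for k in("image","range_z","K","R","t")})
cv2.imwrite("pics/top9.png",cv2.resize(p["image"][170:290,210:330],None,fx=5,fy=5,interpolation=cv2.INTER_CUBIC))
q=dict(np.load("top0.npz"))
for n in("top0","side0"):
    q=dict(np.load(n+".npz"));w=cloud(q);L=(w-P0)@Rp-piv;h=L@nn;ss=L@uu;y=L[...,1]
    r=np.hypot(y+.084,ss-.002)
    for a,b in((0,.012),(.012,.016),(.016,.02),(.02,.025),(.03,.036)):
        m=(r>=a)&(r<b)&(h>.04)&(h<.12);print(n,a,m.sum(),np.percentile(h[m],[10,50,90]).round(4))
E
```

```text
t 21.25 j [0.468, 0.307, -0.513, 2.315, -0.061, 0.244, 1.646] p [0.475, -0.0, 0.09]
t 21.25 pos [ 4.749e-01 -3.000e-04  8.970e-02] open 0.0003 F [-18.1  -3.5  35.2]
[[-0.045, 0.305, -0.951], [0.987, 0.164, 0.005], [0.157, -0.938, -0.308]]
knob y,s,h -0.08704647293910789 0.008018191213786701 0.10457590916157358 q -0.6941730037826203 t 0.06686808063161354
pics/x2125.png
-0.012 -0.0095 y -0.0956 s 0.0102 h 0.0819
0 -0.0095 y -0.0838 s 0.0108 h 0.0838
0.012 -0.0095 y -0.0720 s 0.0114 h 0.0857
-0.012 0 y -0.0957 s 0.0012 h 0.0850
0 0 y -0.0838 s 0.0018 h 0.0869
0.012 0 y -0.0720 s 0.0024 h 0.0888
-0.012 0.0095 y -0.0957 s -0.0077 h 0.0881
0 0.0095 y -0.0839 s -0.0071 h 0.0901
0.012 0.0095 y -0.0721 s -0.0065 h 0.0920
-0.012 -0.0095 y -0.0957 s 0.0102 h 0.0849
0 -0.0095 y -0.0838 s 0.0108 h 0.0868
0.012 -0.0095 y -0.0720 s 0.0114 h 0.0888
-0.012 0 y -0.0957 s 0.0013 h 0.0881
0 0 y -0.0839 s 0.0018 h 0.0900
0.012 0 y -0.0721 s 0.0024 h 0.0919
-0.012 0.0095 y -0.0958 s -0.0077 h 0.0912
0 0.0095 y -0.0840 s -0.0071 h 0.0931
0.012 0.0095 y -0.0721 s -0.0065 h 0.0950
top0 0 67 [0.0891 0.0908 0.0929]
top0 0.012 58 [0.0804 0.0882 0.0921]
top0 0.016 63 [0.0791 0.081  0.083 ]
top0 0.02 105 [0.0683 0.0775 0.0819]
top0 0.03 143 [0.0665 0.0691 0.0714]
side0 0 66 [0.0886 0.0899 0.0914]
side0 0.012 75 [0.0795 0.0856 0.0904]
side0 0.016 50 [0.0783 0.0801 0.0818]
side0 0.02 116 [0.0675 0.0742 0.0799]
side0 0.03 133 [0.0667 0.0681 0.0695]
```

View pics/top9.png

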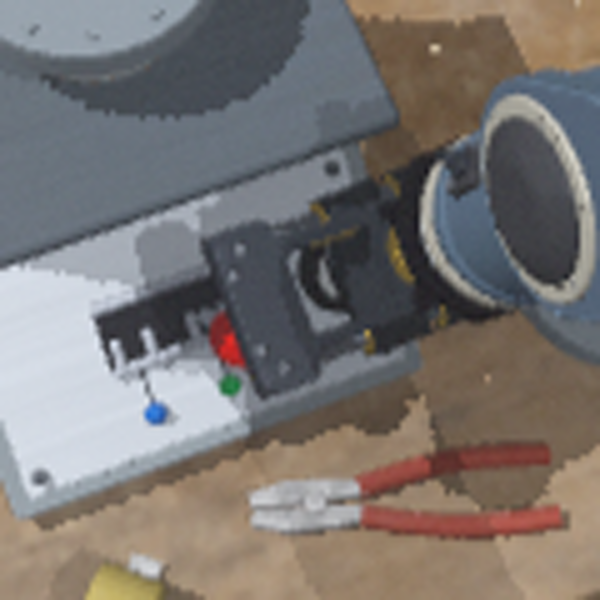

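View pics/x2125.png

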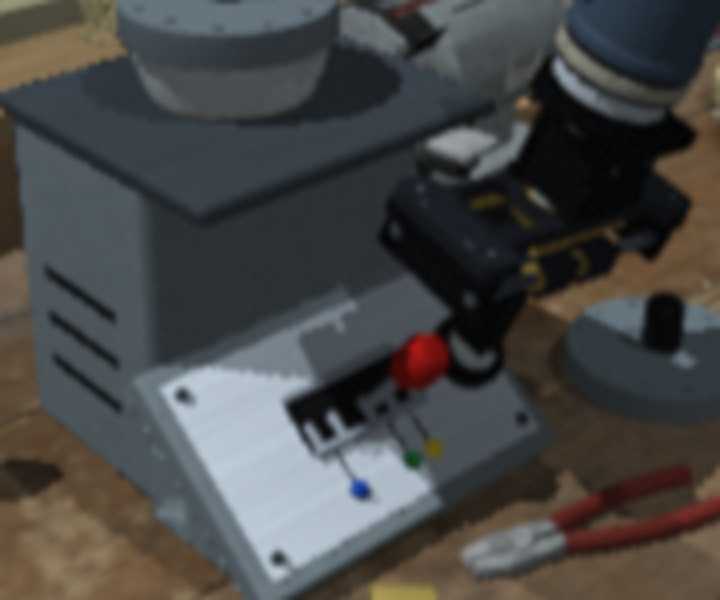

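Run:
```python
from ik import *
from workcell import arm
p=arm.capture("side");w=cloud(p);L=(w-P0)@Rp-piv;h=L@nn;ss=L@uu;y=L[...,1];b=p["image"].astype(int).min(2)
m=(np.hypot(y+.084,ss-.002)<.016)&(b>80)&(h>.07)&(h<.1);print(m.sum(),np.percentile(h[m],[10,30,50,70,90]).round(4))
s=arm.get_state();print(s["wrist_force"])
q=dict(np.load("side0.npz"));w=cloud(q);L=(w-P0)@Rp-piv;h=L@nn;b=q["image"].astype(int).min(2);y=L[...,1];ss=L@uu
m2=m&(h<.1);print(np.percentile(h[m2],[10,30,50,70,90]).round(4))
```

```text
Traceback (most recent call last):
IndexError: index -1 is out of bounds for axis 0 with size 0
```

Run:
```python
from ik import *
from workcell import arm
p=arm.capture("side");q=dict(np.load("side0.npz"))
def H(p):
    w=cloud(p);L=(w-P0)@Rp-piv;return L@nn,L@uu,L[...,1],p["image"].astype(int).min(2)
h,s,y,b=H(p);h0,s0,y0,b0=H(q)
cap=(np.hypot(y0+.084,s0-.002)<.013)&(h0>.086)&(h0<.095)
m=cap&(h>.07)&(h<.095)&(b>45);print(cap.sum(),m.sum())
for i in zip(*np.where(m)):print(i,"b",b[i],"y %.3f s %.3f h0 %.4f h %.4f"%(y[i],s[i],h0[i],h[i]))
print(arm.get_state()["wrist_force"])
```

```text
76 15
(np.int64(234), np.int64(294)) b 49 y -0.076 s 0.009 h0 0.0885 h 0.0853
(np.int64(235), np.int64(294)) b 66 y -0.077 s 0.007 h0 0.0878 h 0.0824
(np.int64(235), np.int64(295)) b 51 y -0.074 s 0.005 h0 0.0883 h 0.0883
(np.int64(236), np.int64(295)) b 68 y -0.075 s 0.003 h0 0.0899 h 0.0852
(np.int64(236), np.int64(296)) b 53 y -0.074 s 0.002 h0 0.0923 h 0.0900
(np.int64(237), np.int64(295)) b 74 y -0.074 s 0.001 h0 0.0875 h 0.0851
(np.int64(237), np.int64(296)) b 68 y -0.077 s 0.000 h0 0.0891 h 0.0840
(np.int64(237), np.int64(297)) b 54 y -0.075 s -0.002 h0 0.0915 h 0.0902
(np.int64(238), np.int64(297)) b 68 y -0.079 s -0.003 h0 0.0907 h 0.0832
(np.int64(238), np.int64(298)) b 53 y -0.075 s -0.005 h0 0.0901 h 0.0900
(np.int64(238), np.int64(301)) b 47 y -0.084 s -0.008 h0 0.0886 h 0.0890
(np.int64(238), np.int64(302)) b 51 y -0.092 s -0.008 h0 0.0891 h 0.0826
(np.int64(239), np.int64(299)) b 56 y -0.075 s -0.008 h0 0.0896 h 0.0916
(np.int64(239), np.int64(300)) b 56 y -0.077 s -0.009 h0 0.0897 h 0.0921
(np.int64(239), np.int64(301)) b 66 y -0.088 s -0.009 h0 0.0895 h 0.0818
[-17.57547272  -3.18170229  35.43649295]
```

{"api": "play_rows", "payload": {"rows": [[[0,0,0],[0.1,-0.8,0.25],0],[[0,0,0],[0.3,-2.5,0.8],0],[[0,0,0],[0.8,-5.5,1.8],0],[[0,0,0],[1.2,-9,2.5],0],[[0,0,0],[1.2,-14,2.5],0],[[0,0,0],[1.2,-14,2.5],0]]}}

```text
t: 22.2
position: [0.41, -0.0127, 0.2165]
tcp_rot: [[-0.043, 0.312, -0.949], [0.987, 0.16, 0.008], [0.154, -0.936, -0.315]]
wrist_force: [-0.5, -1.5, 0.3]
opening: 0.0009
```

Run:
```python
from ik import *
from workcell import arm
log();print(arm.get_state()["wrist_force"])
for n in("side","top"):
    p=arm.capture(n);cv2.imwrite(f"pics/{n}e.png",cv2.resize(p["image"][110:330,100:400],None,fx=2.4,fy=2.4))
    w=cloud(p);x,yw,z=w[...,0],w[...,1],w[...,2];L=(w-P0)@Rp-piv;h=L@nn;s=L@uu;y=L[...,1];im=p["image"].astype(int);b,g,r=im[...,0],im[...,1],im[...,2]
    m=(abs(y)<.06)&(abs(s)<.05)&(h>.09)&(h<.15)&(r>2*g)&(r>90);print(n,"knob",m.sum(),[np.percentile(q[m],[2,50,98]).round(4).tolist() for q in(y,s,h)] if m.any() else 0)
    m=(np.hypot(y+.084,s-.002)<.012)&(h>.07)&(h<.11);print("cap h",m.sum(),np.percentile(h[m],[10,50,90]) if m.any() else 0)
    m=(np.hypot(x-.6,yw-.085)<.05)&(z>.27)&(z<.29);print("lid z",np.median(z[m]) if m.any() else 0)
    m=(np.hypot(x-.6,yw-.085)<.02)&(z>.295)&(z<.325);print("knob",w[m][:,2].max(),cv2.minEnclosingCircle(w[m][:,:2].astype(np.float32)))
    for o in("finial_0","tape_measure","pliers","lid_b_knob"):
        print(o,[(round(v["confidence"],2),np.round(v["xy"]).tolist()) for v in arm.boxes_of(p,o)[:2]])
```

```text
t 22.2 j [0.824, -0.059, -0.715, 2.295, -0.403, 0.624, 1.99] p [0.41, -0.013, 0.217]
[-0.46246953 -1.47963525  0.32141281]
side knob 70 [[-0.026, -0.0136, -0.0056], [-0.0064, 0.0009, 0.0099], [0.1237, 0.1306, 0.1343]]
cap h 66 [0.08877702 0.09019674 0.09176826]
lid z 0.2781936276225221
knob 0.31275397125370197 ((0.5971797704696655, 0.08572177588939667), 0.012575005181133747)
finial_0 [(0.61, [164.0, 256.0])]
tape_measure [(0.6, [281.0, 313.0]), (0.35, [283.0, 241.0])]
pliers [(0.67, [328.0, 281.0])]
lid_b_knob [(0.82, [345.0, 237.0])]
top knob 107 [[-0.0288, -0.0162, -0.0048], [-0.0056, 0.0058, 0.0151], [0.116, 0.1304, 0.1347]]
cap h 0 0
lid z 0.2792862566334186
knob 0.3156570901832629 ((0.5997719168663025, 0.08589383214712143), 0.0127496849745512)
finial_0 [(0.52, [163.0, 208.0]), (0.48, [258.0, 236.0])]
tape_measure [(0.9, [234.0, 297.0])]
pliers [(0.61, [289.0, 271.0])]
lid_b_knob []
```

View pics/sidee.png

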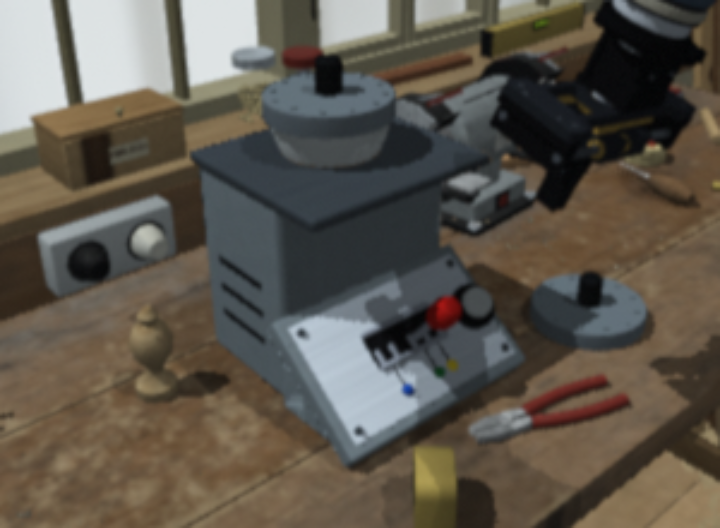

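View pics/tope.png

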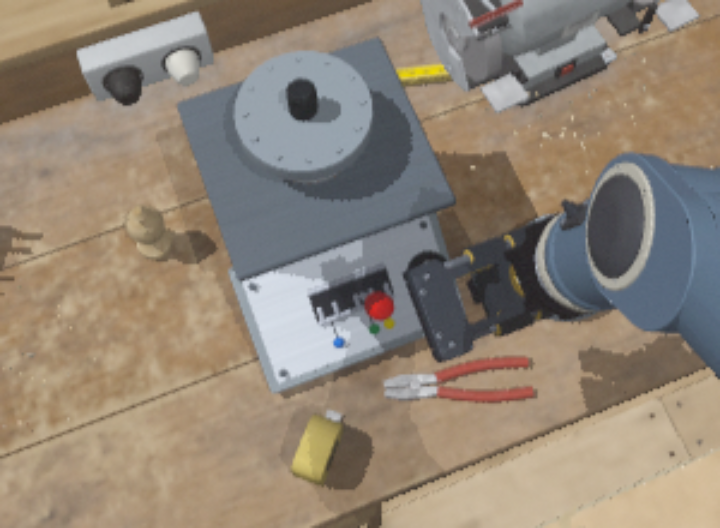

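```bash
python3 -c "
from workcell import arm
print(arm.finish_job())"
```

```text
the job is handed in; nothing more can be done
None
```

The polisher job is done and handed in, at about 22 s of the 72 s allowed.

- **Lids:** The lid from the left of the polisher was the first one I tried, and it went straight down over the rim. Its top measured 279 mm above the bench, which matches fully home, and it sits about 1–2 mm off centre. The other lid was never touched and lies upright on the bench.
- **Lever:** Green marks the middle notch (y −0.0115). I gripped the knob, tilted it clear of the teeth, swung it across and let it spring in. The last images show the stem above the green stud and the tilt near 0.
- **Start button:** I pressed it to a hard stop after the lever was in. The cap measured about 6 mm in while pressed, and was back out at its original height afterwards.
- **Bystanders:** The finial, tape measure and pliers are within a few pixels of where they started.

**What went wrong on the way:**
- My first approach to the lever, at the full 37° tilt, ran the arm into its joint limits. The wrist force briefly read about 60 N. The pictures showed no contact, and the reading had dropped to zero by the next check, so I took it as the joint stops. I then used a tilt of about 20° for the lever and the button.
- Pressing the button to its stop put about 40 N on the fingertips.

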